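Cover the clean caps, then hold the tube block bored end up

ROBOT

A 7-joint arm with a two-finger parallel gripper is mounted at the origin on the work surface. World frame = base frame: x ahead of the robot, y to its left, z up, the work surface at z = 0. Lengths are in mm, angles in rad, forces in N, time in s.
With the tool pointing down it reaches from about 400 to 875 mm from the base axis. Payload 4.4 kg.
Tool frame: the origin (TCP) lies midway between the tips of the shut fingers; the grasp point (between the pads) lies 19 mm behind it; z points along the fingers, y is the direction in which the jaws open and shut (so a half turn about z gives the same grasp; the last joint's range is limited). The gripper opens to 85 mm and grips with 20 to 120 N. Pads are 22 mm wide; open, the fingers measure 114 mm over their backs; the gripper's body (76 mm by 85 mm) begins 54 mm behind the grasp point. The pads swing forward as they close: fully open they stand 13 mm farther back than shut.
Start: joints at [-1.298, 0.628, 0.038, 1.517, -0.027, 0.996, -0.02], TCP at [216.007, 613.073, 206.513] pointing down, gripper open.
Joint ranges: [-3.06, 3.06], [-0.37, 2.12], [-1.25, 1.32], [0.18, 2.47], [-1.1, 4.24], [0.23, 1.98], [-2.94, 2.94]. Speed limits (rad/s): [2.57, 2.57, 3.14, 3.14, 3.14, 3.14, 3.14].

INTERFACE

Orientations are given as [roll, pitch, yaw] about the fixed x, y, z axes, in that order (R = Rz(yaw) Ry(pitch) Rx(roll)).
In Python, from cell import ctrl, vision gives the robot as it stands.
- The arm moves only by the tool play_rows, never from a script. Its arguments are lists of equal length, an entry for each row: "slide": the shift along the tool's x, y, z in mm, a list of three; "turn": the turn about the tool's z in rad; "fingers": the opening, from 0 (shut) to 1 (fully open). A call has 1 to 5 rows; each row is the pose to reach, as a shift and turn from the pose measured when the call began, along the tool's axes at that moment; what a row does not reach only later rows make up. A row lasts 1/8 s, in which the tool goes at most 62.5 mm and 10.7 degrees, less where a joint would pass 70% of its speed; a pose out of reach is approached as far as the arm can. A call with a gripper value outside its range is refused whole. The fingers move at their own pace and stop on an object; the grip force is fixed at half the most. Time passes only in rows, so rows that repeat a pose let the fingers close. It gives the time, the measured TCP pose, the force and the opening at its end, in the units of the state.
- ctrl.read_state(): the state, without advancing time (a new reading comes with each control period).
- vision.get_image(name): name is "scene" or "top" or "wrist"; returns (picture, depth): 420x560x3 uint8, blue, green, red; 420x560 float32, mm along the optical axis (not along the pixel's ray), 0 where there is no reading.
- vision.camera_params(name): a dict with "fx", "fy", "cx", "cy" (pixels), "position" and "rotation" of the camera in the world. Camera axes: x right, y up, looking along -z (the intrinsics and any distortion apply to the point x, -y, -z); pixel columns grow to the right and rows downward; lengths in mm; the calibration is good to about 2 mm. A picture is of the moment at which its call begins: read the wrist's pose just before it. camera_params takes no time and is no camera call; for the wrist camera it gives the pose at the moment of the call.
- ctrl.finish_job(): hands the job in, once; it reports no verdict.
The state is a dict: "clock": time; "qpos": joint angles; "qd": joint speeds; "tau": joint torques, N m; "eef_pos": TCP position; "tool_rot": TCP orientation; "force": force on the tool from outside, world axes, zero at the start; "torque": the same for the moment, N m; "width": finger opening in mm.
Only numpy, scipy, OpenCV 4.12 (cv2) and the standard library are available. Lean on these libraries where they do the work, as an engineer would, in place of code of your own. Each camera call takes 0.05 s, during which the arm holds its last target.

TASK

A colleague is about to bring over an open sample tube. First cover the steel jar of clean caps: set its lid on so that it sits seated and level, lowering it all the way down before you let go. Then pick up the loose blue-green aluminium tube block, which lies on its side and is bored at one end only: find the bored end, turn the block until that end is up, and finish while still holding it upright in the gripper, its lower end a good 15 cm clear of the table and touching nothing else; do not shift the jar or the other things about.

Things in the scene. Friction and masses are not known exactly. Their poses are not given: they have to be found in the camera images.
- jar: Loose open round stainless jar, 0.45 kg, outer diameter 90 mm, 65 mm tall, wall 4 mm, half full of blue caps that stay well below the rim. Origin: centre of its underside, z up.
- jar_rim (a point): Centre of the jar's mouth, level with the top of its rim (65 mm above the jar's underside). Inner diameter of the mouth 82 mm.
- lid: Loose steel lid of the jar, 0.14 kg: flange disc 100 mm across, 4 mm thick; below it a centring step 77 mm across, 6 mm deep, that drops into the jar's mouth; above it a black knob. Origin: centre of the flange's underside (seating face), z up through the knob. Starts on the table standing on its step, origin 6 mm above the table. Seated, its origin meets jar_rim.
- lid_knob (a point): Middle of the lid's knob, 26 mm above the lid's origin. The knob is a round post on the lid's axis, 21 mm in diameter, reaching from 14 mm below to 14 mm above this point; under it a 14 mm thick neck, 8 mm long, stands on the flange.
- block: Loose tube block of blue-green anodised aluminium, about 0.28 kg (varies), 40 x 40 mm square, 75 mm long. One end has a blind hole 18 mm wide, 55 mm deep in mid-face, the other is plain. Origin: the block's middle; z runs lengthwise out of the bored end; x, y square to the long sides. Starts lying on a long side (origin 20 mm above the table); the bored end may face left, right or towards the robot.
- rack_a: Bystander: white card tube rack, 75 x 125 mm, 58 mm tall, with standing capped tubes up to 124 mm above the table. Origin: centre of its underside.
- rack_b: Bystander: a second such rack, same size, tubes up to 124 mm. Origin: centre of its underside.
- cassettes: Bystander: shallow grey tray 85 x 120 mm, 10 mm tall, with four white test cassettes. Origin: centre of its underside.
- timer: Bystander: flat white bench timer, 65 x 65 mm, 16 mm tall. Origin: centre of its underside.
- dish: Bystander: shallow steel dish with two wrapped swabs, 150 x 55 mm, 14 mm tall. Origin: centre of its underside.
- spray: Bystander: spray bottle, 84 mm in diameter, 224 mm tall, far to the right. Origin: centre of its underside.
- heater: Bystander: fixed dry-block heater at the back of the table, 190 x 270 mm, 113 mm tall. Origin: centre of its underside.
Things that resemble listed ones, but are neither listed nor needed, are in the scene too. Of the things like the block, leave any that is purple or yellow; of the rest the smaller one is meant.

How it is judged:
By the outcome, as a careful person would: the job done as asked, in the order asked, and still so for the second after the job is handed in, while the arm keeps its last pose, push and grip.
It also fails if it takes over 64 s, if anything falls off the work surface, if the arm or the gripper's body presses on something with over 40 N, if the wrist force passes 120 N, or if a joint passes its speed limit or range.

## Working session

There is one attempt and no reset: what is moved stays moved. The work goes in short steps, Python scripts to look and compute and a tool call to move; the robot and the scene stay as the last step left them, time stands still between calls to the robot, and variables do not carry over. Pictures are saved under pics/ and viewed, and the job is handed in when it is done.

Besides the shell and the picture viewer there is one more tool, called after "Call:" as name(argument=value, ...) on one line, values as JSON. play_rows: Moves the arm, as the interface text tells. Its arguments: {"type":"object","properties":{"slide":{"type":"array"},"turn":{"type":"array"},"fingers":{"type":"array"}},"required":["slide","turn","fingers"]}

```bash
ls; mkdir -p pics; cat > h.py <<'E'
import numpy as np, cv2
from cell import ctrl, vision
def snap(n,f):
    p=vision.camera_params(n); im,d=vision.get_image(n)
    cv2.imwrite(f'pics/{f}.png',im); np.savez(f'pics/{f}.npz',im=im,d=d,**{k:np.array(v) for k,v in p.items() if v is not None})
    return im,d,p
def load(f): return np.load(f'pics/{f}.npz',allow_pickle=True)
def ray(p,u,v):
    r=np.array([(u-p['cx'])/p['fx'],-(v-p['cy'])/p['fy'],-1.0])
    return np.array(p['position']).ravel(),np.array(p['rotation'])@r
def atz(p,u,v,z):
    o,r=ray(p,u,v); return o+r*(z-o[2])/r[2]
def dep(p,u,v,d):
    o,r=ray(p,u,v); return o+r*d
def tri(p1,a,p2,b):
    o1,r1=ray(p1,*a);o2,r2=ray(p2,*b)
    A=np.stack([r1,-r2],1); s=np.linalg.lstsq(A,o2-o1,rcond=None)[0]
    x=o1+s[0]*r1;y=o2+s[1]*r2; return (x+y)/2,np.linalg.norm(x-y)
def proj(p,X):
    c=np.array(p['rotation']).T@(np.array(X)-np.array(p['position']).ravel())
    return p['cx']+p['fx']*c[0]/-c[2],p['cy']-p['fy']*c[1]/-c[2]
E
python3 - <<'E'
from h import *
print(ctrl.read_state())
for n in("scene","top","wrist"):
    im,d,p=snap(n,n+"0"); print(n,p)
E
```

```text
pics
{'clock': 0.0, 'qpos': array([-1.29781791,  0.62931937,  0.03845631,  1.51838184, -0.02698485,
        0.99629306, -0.01997969]), 'qd': array([-0.00056257, -0.00024392, -0.0011259 ,  0.00165103, -0.00117924,
        0.00089862, -0.00040791]), 'tau': array([-4.20645620e-04, -5.63391173e+01,  1.22575365e+00, -1.93449676e+01,
        1.09218486e-02,  1.05280746e-02, -1.89421803e-05]), 'eef_pos': array([215.77966194, 612.42331253, 205.60231713]), 'tool_rot': array([-3.13970997e+00,  4.48626470e-05,  2.80283090e+00]), 'force': array([-0.22798756,  0.90308915, -0.02069891]), 'torque': array([ 0.01782027, -0.06089039,  0.01739062]), 'width': 85.3866920940072}
scene {'fx': 393.7441740038058, 'fy': 393.7441740038058, 'cx': 276.5559954791163, 'cy': 213.92273624550077, 'position': array([1259.80176232,  460.51067956,  695.94514053]), 'rotation': array([ 0.95594027, -0.02209572,  2.1935732 ])}
top {'fx': 439.6644928383533, 'fy': 439.6644928383533, 'cx': 279.69520644174224, 'cy': 207.50455902706798, 'position': array([ 446.98113052,  -30.88577541, 1401.18585752]), 'rotation': array([ 0.06891472, -0.0085994 , -1.57521802])}
wrist {'fx': 339.5823002505259, 'fy': 339.5823002505259, 'cx': 278.18588168720936, 'cy': 206.89284634455956, 'position': array([146.47250378, 638.12320358, 374.14941801]), 'rotation': array([-0.29426652,  0.00249775,  1.23048493])}
```

```bash
python3 - <<'E'
s=open('h.py').read()
s=s.replace("def snap","from scipy.spatial.transform import Rotation as R_\ndef cp(n):\n    p=dict(vision.camera_params(n)); p['rotation']=R_.from_euler('xyz',p['rotation']).as_matrix(); return p\ndef snap").replace("p=vision.camera_params(n);","p=cp(n);")
open('h.py','w').write(s)
E
python3 - <<'E'
import sys; sys.path.insert(0,'.')
from h import *
for n in("scene","top","wrist"):
    f=n+"0"; z=dict(load(f)); z['rotation']=R_.from_euler('xyz',z['rotation']).as_matrix(); np.savez(f'pics/{f}.npz',**z)
    
p=load("top0"); print(p['d'].min(),p['d'].max()); print(atz(p,280,210,0), proj(p,[0,0,0]))
E
```

```text
0.0 2243.6228
[535.65438751 -44.30101054   0.        ] (np.float64(266.5200539091038), np.float64(382.0220292654826))
```

View pics/scene0.png

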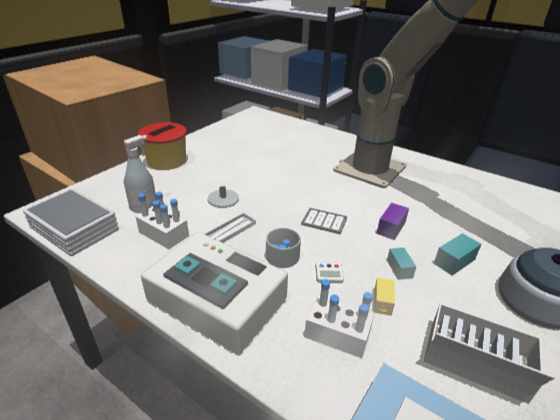

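View pics/top0.png

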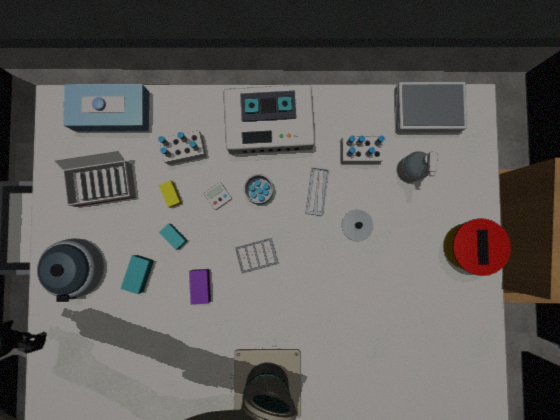

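View pics/wrist0.png

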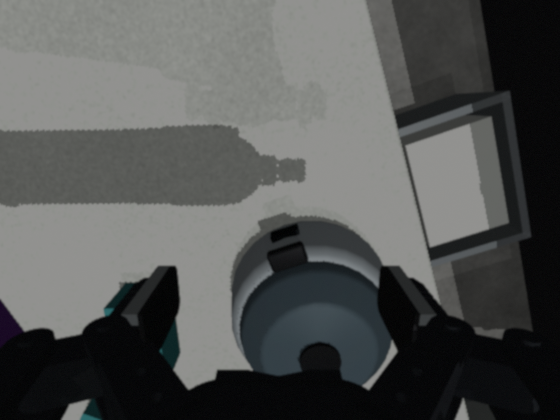

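```bash
python3 - <<'E'
from h import *
t=load("top0");s=load("scene0")
def crop(z,x0,y0,x1,y1,k,f): cv2.imwrite(f'pics/{f}.png',cv2.resize(z['im'][y0:y1,x0:x1],None,fx=k,fy=k,interpolation=cv2.INTER_CUBIC))
crop(t,110,160,290,300,4.4,'c1'); crop(s,360,200,500,320,5,'c2'); crop(t,230,160,410,260,4.4,'c3'); crop(s,195,170,325,280,5,'c4')
E
```

```text
(no output)
```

View pics/c1.png

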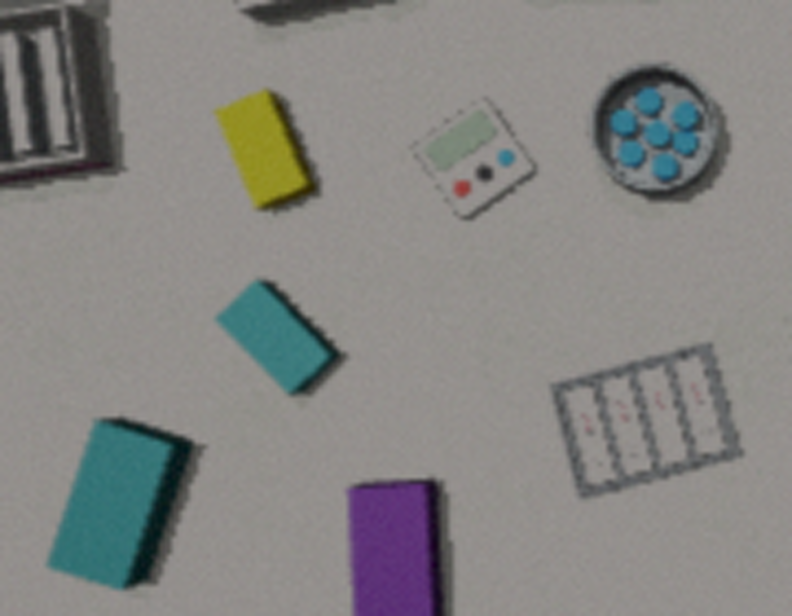

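View pics/c2.png

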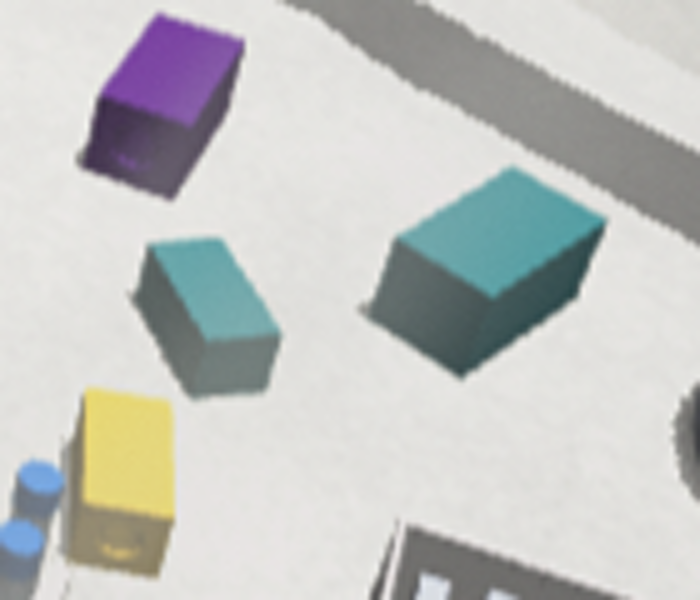

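View pics/c3.png

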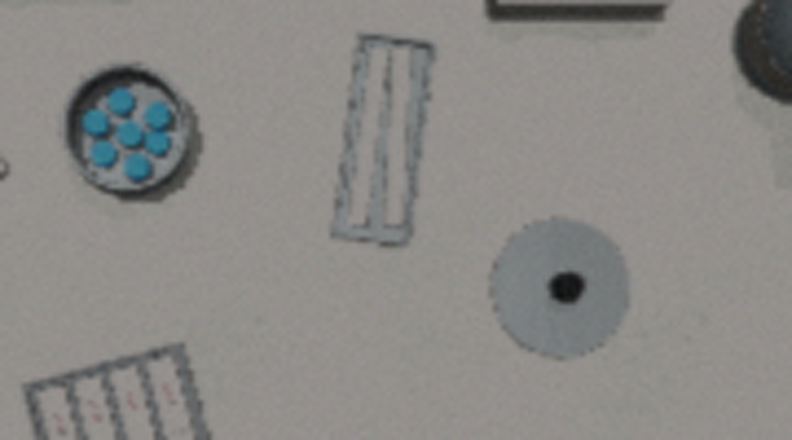

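View pics/c4.png

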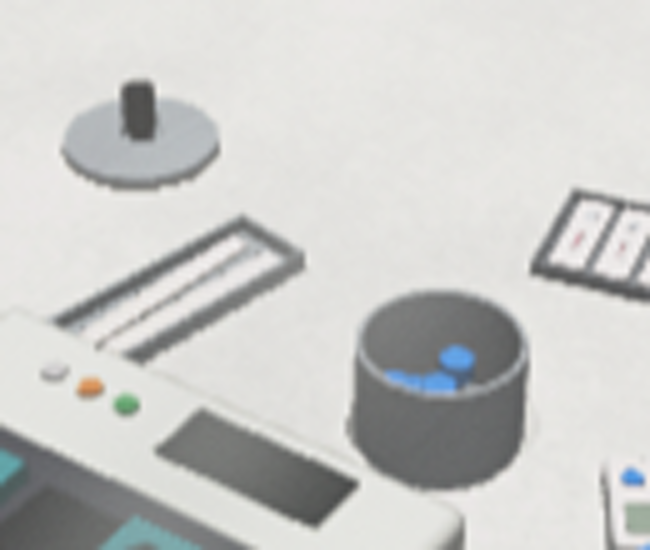

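```bash
python3 - <<'E'
from h import *
t=load("top0");s=load("scene0")
def T(n,a,b): print(n,*[np.round(x,1) for x in tri(t,a,s,b)])
c1=lambda x,y:(110+x/4.4-.4,160+y/4.4-.4); c3=lambda x,y:(230+x/4.4-.4,160+y/4.4-.4)
c2=lambda x,y:(360+x/5-.4,200+y/5-.4); c4=lambda x,y:(195+x/5-.4,170+y/5-.4)
T('knobtop',c3(570,286),c4(139,85))
T('jarrim',c3(128,130),c4(443,343))
for n,a,b in [('A',(262,280),(220,238)),('B',(218,318),(280,335)),('C',(295,393),(209,340)),('D',(337,354),(150,243))]: T(n,c1(*a),c2(*b))
# scene: near end = plus y? check matching
for n,a in [('A',(262,280)),('B',(218,318)),('C',(295,393)),('D',(337,354))]:
    X=atz(t,*c1(*a),40); print(n,X.round(1),np.array(proj(s,X)).round(1), ((np.array(proj(s,X))-[360,200])*5).round())
for n,a in [('a',(95,420)),('b',(50,565)),('c',(125,588)),('d',(175,440))]: print('big',atz(t,*c1(*a),56).round(1))
# depth cross-check
for n,a in [('lidflange',c3(525,330)),('knob',c3(570,286)),('block',c1(278,337)),('big',c1(110,500)),('table',c1(400,300))]:
    u,v=np.round(a).astype(int); print(n,dep(t,u,v,float(t['d'][v,u])).round(1))
E
```

```text
knobtop [ 486.5 -287.8   46.1] 0.4
jarrim [596.1  21.8  58.3] 1.0
A [489.7 291.2  93.7] 11.4
B [466.7 331.   36.1] 1.7
C [413.  289.7 -30.5] 1.6
D [440.2 249.5  35.9] 6.5
A [493.5 298.7  40. ] [399.  265.9] [195. 330.]
B [467.  329.2  40. ] [414.8 265.2] [274. 326.]
C [414.4 274.7  40. ] [401.5 245.7] [208. 228.]
D [441.4 245.6  40. ] [387.  246.6] [135. 233.]
big [396.8 408.6  56. ]
big [298.  437.5  56. ]
big [282.1 385.9  56. ]
big [382.8 353.3  56. ]
lidflange [ 455.  -262.4    7.8]
knob [ 485.4 -287.6   45.2]
block [454.1 285.9  41.8]
big [342.6 396.5  54.7]
table [479.4 208.   -5.3]
```

```bash
cat >> h.py <<'E'
def plan(X,yaw=None,st=None):
    st=st or ctrl.read_state(); R=R_.from_euler('xyz',st['tool_rot']).as_matrix()
    s=R.T@(np.array(X)-st['eef_pos']); y0=st['tool_rot'][2]
    t=0 if yaw is None else -((yaw-y0+np.pi)%(2*np.pi)-np.pi)
    print('t',round(st['clock'],2),'pos',st['eef_pos'].round(1),'yaw',round(y0,3),'slide',s.round(1),'turn',round(t,3),'q',st['qpos'].round(2),'tilt',np.degrees(np.arccos(-R[2,2])).round(2),'F',st['force'].round(1),'w',round(st['width'],1))
def wcam(X,yaw):
    "wrist cam at TCP X, tool down, yaw"
    st=ctrl.read_state();p=cp('wrist'); R=R_.from_euler('xyz',st['tool_rot']).as_matrix()
    N=R_.from_euler('xyz',[np.pi,0,yaw]).as_matrix()
    q=dict(p); q['position']=np.array(X)+N@R.T@(p['position']-st['eef_pos']); q['rotation']=N@R.T@p['rotation']; return q
E
python3 - <<'E'
from h import *
for X in [(400,230,206),(425,255,206),(400,230,260)]:
    p=wcam(X,-2.342); print(p['position'],[np.round(proj(p,c)) for c in [(493.5,298.7,40),(467,329.2,40),(414.4,274.7,40),(441.4,245.6,40),(428,260,0)]])
plan((420,250,230),-2.342)
E
```

```text
[347.89262796 177.59186928 374.47992929] [array([261., 282.]), array([297., 285.]), array([298., 220.]), array([260., 218.]), array([279., 208.])]
[372.89262796 202.59186928 374.47992929] [array([260., 253.]), array([298., 256.]), array([299., 187.]), array([260., 185.]), array([279., 178.])]
[347.89262796 177.59186928 428.47992929] [array([263., 261.]), array([295., 263.]), array([295., 205.]), array([262., 204.]), array([279., 196.])]
t 0.15 pos [215.8 612.6 205.8] yaw 2.803 slide [-313.1 -274.2  -23.8] turn -1.138 q [-1.3   0.63  0.04  1.52 -0.03  1.   -0.02] tilt 0.08 F [ 0.2  0.3 -0.4] w 85.2
```

Call:
play_rows(slide=[[-60,-52,-20],[-120,-104,-24],[-180,-156,-24],[-235,-206,-24],[-290,-255,-24]], turn=[-0.18,-0.36,-0.54,-0.72,-0.9], fingers=[1,1,1,1,1])

```text
clock: 0.78
eef_pos: [368.7, 340.4, 229.7]
tool_rot: [-3.14, -0.001, -2.575]
force: [0.4, -0.1, 0.2]
width: 85.2
```

```bash
python3 - <<'E'
from h import *
plan((400,230,225),-2.342)
E
```

```text
t 0.78 pos [368.7 340.4 229.7] yaw -2.575 slide [  32.9 -110.     4.9] turn -0.233 q [-0.66  0.39 -0.19  1.89  0.1   0.87  1.23] tilt 0.08 F [ 0.4 -0.1  0.2] w 85.2
```

Call:
play_rows(slide=[[15,-50,5],[30,-100,5],[33,-110,5],[33,-110,5]], turn=[-0.12,-0.23,-0.23,-0.23], fingers=[1,1,1,1])

```text
clock: 1.27
eef_pos: [400.2, 229.8, 224.9]
tool_rot: [-3.141, -0.001, -2.347]
force: [-0.7, 1.1, 0.0]
width: 85.3
```

```bash
python3 - <<'E'
from h import *
im,d,p=snap('wrist','w1'); plan((486,-288,120),-2.342)
x0,y0,x1,y1=190,130,350,290
cv2.imwrite('pics/w1c.png',np.hstack([cv2.resize(im[y0-20:y1-20,x0:x1],None,fx=3.5,fy=3.5,interpolation=cv2.INTER_CUBIC)]))
E
```

```text
t 1.32 pos [399.8 231.  225. ] yaw -2.345 slide [ 311.  -424.3  105.2] turn -0.003 q [-0.41  0.34 -0.23  1.99  0.11  0.82  1.66] tilt 0.02 F [-0.1  0.3  0.1] w 85.1
```

View pics/w1.png

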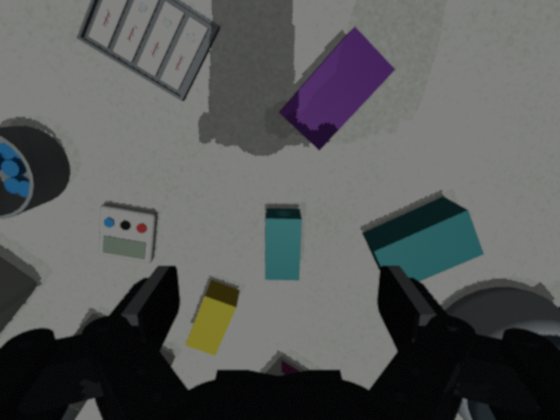

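View pics/w1c.png

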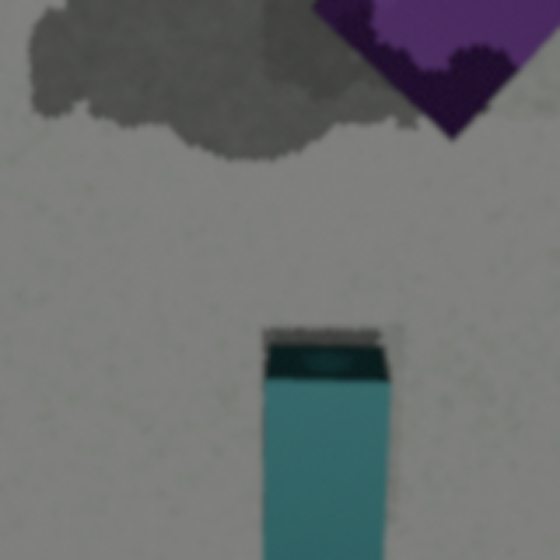

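```bash
python3 - <<'E'
from h import *
plan((441,-266,200),2.68)
E
```

```text
t 1.32 pos [399.8 231.  225. ] yaw -2.345 slide [ 326.7 -376.8   25.2] turn 1.259 q [-0.41  0.34 -0.23  1.99  0.11  0.82  1.66] tilt 0.02 F [-0.1  0.3  0.1] w 85.1
```

Call:
play_rows(slide=[[40,-46,5],[80,-92,10],[120,-138,15],[160,-184,20],[200,-231,25]], turn=[0.16,0.32,0.48,0.64,0.8], fingers=[1,1,1,1,1])

```text
clock: 1.95
eef_pos: [426.6, -73.0, 200.2]
tool_rot: [3.141, 0.002, 3.138]
force: [2.4, 0.8, 0.4]
width: 85.6
```

```bash
python3 - <<'E'
from h import *
plan((441,-266,200),2.68)
E
```

```text
t 1.95 pos [426.6 -73.  200.2] yaw 3.138 slide [ -15.2 -192.9    0.2] turn 0.458 q [ 0.07  0.33  0.05  2.1  -0.02  0.71  1.7 ] tilt 0.1 F [2.4 0.8 0.4] w 85.6
```

Call:
play_rows(slide=[[-4,-50,0],[-8,-100,0],[-12,-150,0],[-15,-193,0],[-15,-193,0]], turn=[0.12,0.24,0.36,0.458,0.458], fingers=[1,1,1,1,1])

```text
clock: 2.58
eef_pos: [442.1, -268.3, 200.0]
tool_rot: [-3.141, 0.003, 2.677]
force: [-0.4, 0.4, -0.1]
width: 85.6
```

```bash
python3 - <<'E'
from h import *
im,d,p=snap('wrist','w2'); plan((486.5,-288,120),2.68)
print(proj(p,(486.5,-288,46)),proj(p,(486.5,-288,10)))
cv2.imwrite('pics/w2c.png',cv2.resize(im[100:340,150:410],None,fx=2.5,fy=2.5,interpolation=cv2.INTER_CUBIC))
E
```

```text
t 2.62 pos [ 442.  -265.6  199.8] yaw 2.681 slide [-49.7  -0.4  79.9] turn 0.001 q [ 0.35  0.45  0.19  1.9  -0.12  0.8   1.72] tilt 0.11 F [ 0.1  1.3 -0.1] w 85.4
(np.float64(280.05570191686564), np.float64(229.76306098995036)) (np.float64(279.9269968177179), np.float64(218.21548419577778))
```

View pics/w2c.png

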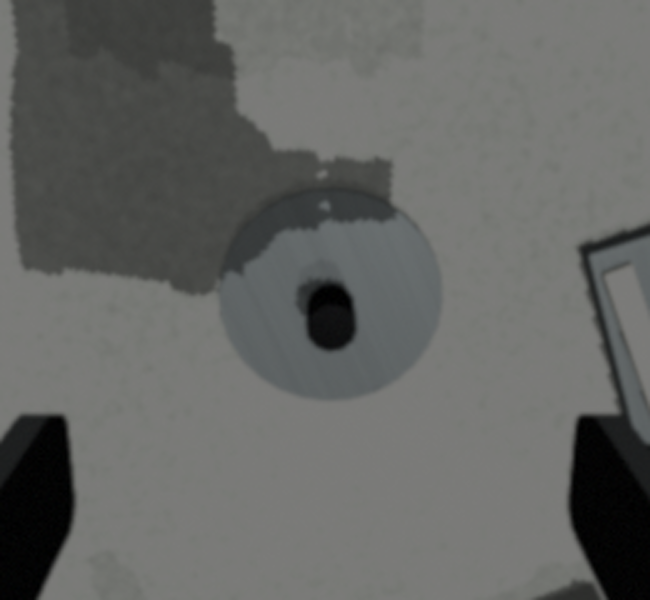

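```bash
python3 - <<'E'
from h import *
p=load('w2')
print(atz(p,282.2,217.4,10),atz(p,282.2,230.8,46))
for i in range(4): snap('wrist','tmp'); plan((486,-288.5,23),2.68)
E
```

```text
[ 486.77856365 -285.30743203   10.        ] [ 488.48093736 -286.55955627   46.        ]
t 2.67 pos [ 441.9 -264.2  199.7] yaw 2.683 slide [-50.2  -2.6 176.8] turn 0.003 q [ 0.35  0.45  0.19  1.9  -0.12  0.8   1.72] tilt 0.12 F [ 0.6  0.6 -0.1] w 85.1
t 2.73 pos [ 441.8 -263.6  199.8] yaw 2.684 slide [-50.6  -3.2 176.8] turn 0.004 q [ 0.35  0.45  0.19  1.9  -0.12  0.8   1.72] tilt 0.13 F [1.  0.3 0.5] w 85.4
t 2.77 pos [ 441.7 -263.5  199.9] yaw 2.684 slide [-50.7  -3.2 176.9] turn 0.004 q [ 0.35  0.45  0.19  1.9  -0.12  0.8   1.72] tilt 0.13 F [-0.2 -0.3  0.3] w 85.2
t 2.83 pos [ 441.5 -263.8  200. ] yaw 2.683 slide [-50.7  -2.9 177.1] turn 0.003 q [ 0.35  0.45  0.19  1.9  -0.12  0.8   1.72] tilt 0.13 F [-0.2  0.7 -0.1] w 85.2
```

```bash
python3 - <<'E'
from h import *
p=load('tmp'); im=p['im']
g=cv2.cvtColor(im,cv2.COLOR_BGR2GRAY); print(g[228:236,275:290])
c=cv2.resize(im[160:280,210:360],None,fx=5,fy=5,interpolation=cv2.INTER_CUBIC); cv2.imwrite('pics/w3c.png',cv2.convertScaleAbs(c,alpha=1.8))
E
```

```text
[[ 17  16  18  18  17  17  19  18  18  14   9  32  67  93 101]
 [ 17  15  17  18  17  18  17  17  18  17  15  31  65  93 100]
 [ 16  16  17  17  19  17  18  17  16  15  17  30  65  92 100]
 [ 17  16  17  17  17  15  17  16  16  18  17  31  64  92  99]
 [ 15  17  17  15  16  15  17  16  16  15  18  29  64  90  98]
 [ 16  14  15  13  15  16  17  15  17  14  17  28  59  85  96]
 [ 14  15  16  15  15  14  16  15  15  16  17  26  56  84  96]
 [ 12  13  14  14  17  14  15  16  14  15  15  31  62  87  96]]
```

View pics/w3c.png

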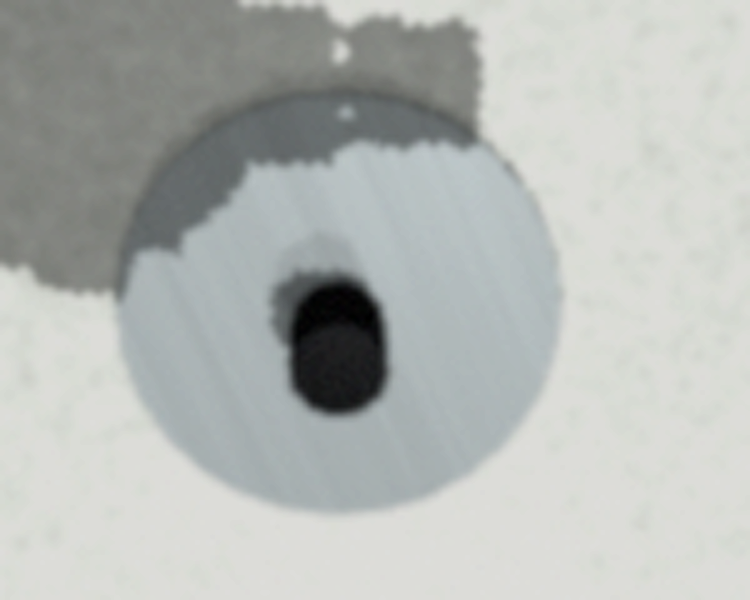

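```bash
python3 - <<'E'
from h import *
p=load('tmp')
print(atz(p,277.5,220,10),atz(p,277.3,233,46))
plan((487,-289,60),2.68);
plan((487,-289,25),2.68)
E
```

```text
[ 486.59088465 -285.65861972   10.        ] [ 487.84423545 -286.48773574   46.        ]
t 2.83 pos [ 441.5 -263.8  200. ] yaw 2.683 slide [-51.8  -2.8 140.1] turn 0.003 q [ 0.35  0.45  0.19  1.9  -0.12  0.8   1.72] tilt 0.13 F [-0.2  0.7 -0.1] w 85.2
t 2.83 pos [ 441.5 -263.8  200. ] yaw 2.683 slide [-51.8  -2.9 175.1] turn 0.003 q [ 0.35  0.45  0.19  1.9  -0.12  0.8   1.72] tilt 0.13 F [-0.2  0.7 -0.1] w 85.2
```

Call:
play_rows(slide=[[-25,0,40],[-51,-0.4,85],[-51,-0.4,130],[-51,-0.4,170],[-51,-0.4,170]], turn=[0,0,0,0,0], fingers=[1,1,1,1,1])

```text
clock: 3.45
eef_pos: [485.7, -283.7, 27.7]
tool_rot: [3.138, -0.006, 2.685]
force: [0.4, -0.5, 0.7]
width: 85.3
```

```bash
python3 - <<'E'
from h import *
snap('wrist','w4');plan((487,-286.7,15),2.68)
E
```

```text
t 3.5 pos [ 487.2 -285.    29.7] yaw 2.685 slide [-0.6 -1.7 14.6] turn 0.005 q [ 0.4   0.76  0.12  1.9  -0.19  0.49  1.77] tilt 0.18 F [-0.3  0.2  0.3] w 85.7
```

View pics/w4.png

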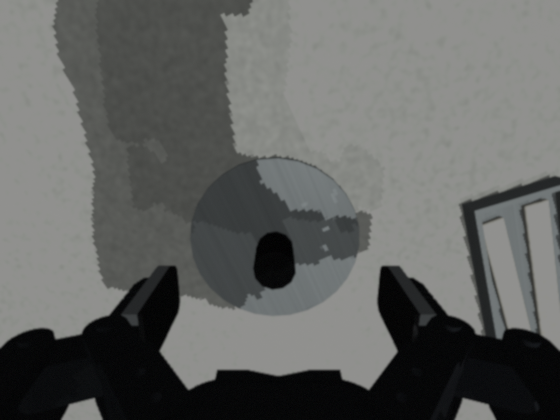

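Call:
play_rows(slide=[[-0.6,-1.7,8],[-0.6,-1.7,14.5],[-0.6,-1.7,14.5],[-0.6,-1.7,14.5],[-0.6,-1.7,14.5]], turn=[0,0,0,0,0], fingers=[1,1,0,0,0])

```text
clock: 4.12
eef_pos: [487.1, -286.9, 15.5]
tool_rot: [3.139, -0.001, 2.685]
force: [-0.3, -0.4, -0.2]
width: 32.3
```

Call:
play_rows(slide=[[0,0,0],[0,0,0],[0,0,0]], turn=[0,0,0], fingers=[0,0,0])

```text
clock: 4.5
eef_pos: [487.2, -286.9, 15.8]
tool_rot: [3.139, -0.001, 2.685]
force: [-0.6, 1.2, 4.9]
width: 16.9
```

```bash
python3 - <<'E'
from h import *
snap('wrist','w5');plan((487,-286.7,15),2.68)
E
```

```text
t 4.55 pos [ 487.2 -286.8   15.8] yaw 2.685 slide [0.2 0.  0.8] turn 0.005 q [ 0.41  0.79  0.12  1.9  -0.19  0.47  1.78] tilt 0.17 F [-1.7  1.8  5.2] w 17.3
```

View pics/w5.png

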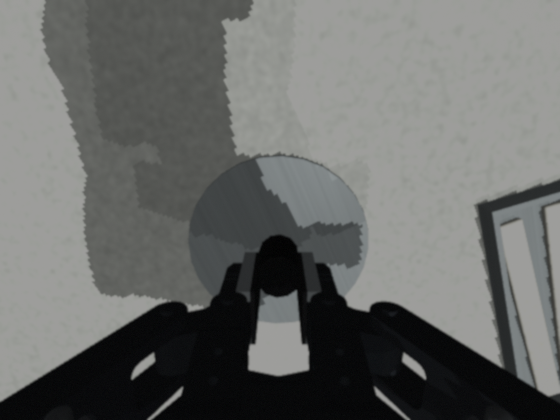

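Call:
play_rows(slide=[[0,0,-8],[0,0,-25],[0,0,-25],[0,0,-25]], turn=[0,0,0,0], fingers=[0,0,0,0])

```text
clock: 5.05
eef_pos: [487.2, -286.9, 41.0]
tool_rot: [3.139, -0.0, 2.685]
force: [1.0, -0.3, -0.7]
width: 17.0
```

```bash
python3 - <<'E'
from h import *
im,d,p=snap('wrist','w6');plan((487,-286.7,15),2.68)
s,_,_=snap('scene','s6'); cv2.imwrite('pics/s6c.png',cv2.resize(s[130:250,170:320],None,fx=5,fy=5,interpolation=cv2.INTER_CUBIC))
E
```

```text
t 5.1 pos [ 487.  -286.8   40.8] yaw 2.685 slide [-0.  -0.  25.8] turn 0.005 q [ 0.4   0.75  0.13  1.89 -0.18  0.52  1.77] tilt 0.18 F [ 0.1 -0.4 -1.5] w 17.3
```

View pics/w6.png

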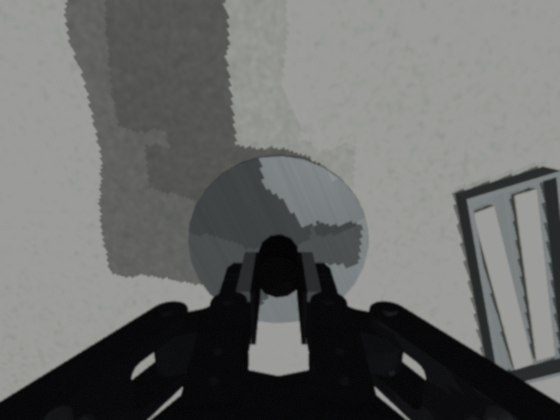

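View pics/s6c.png

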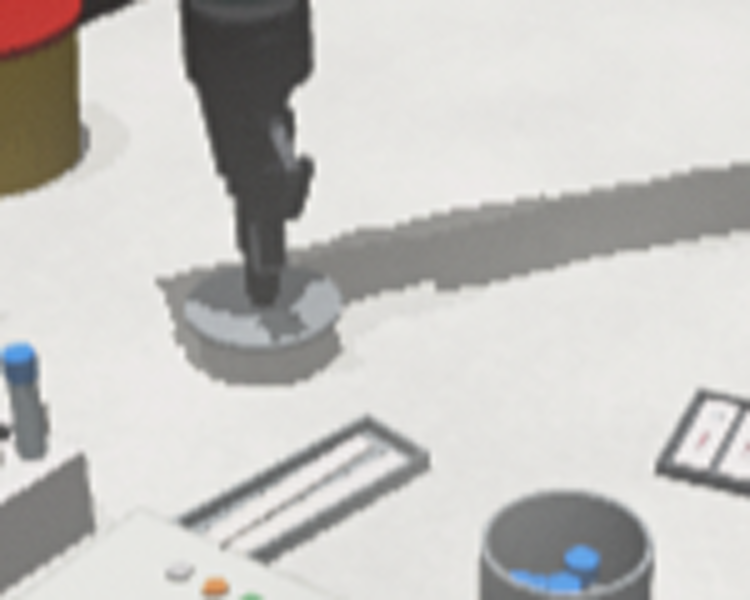

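```bash
python3 - <<'E'
from h import *
p=load('w6'); print(atz(p,279.7,238.5,35))
plan((545,-85,190),2.685)
q=wcam((545,-85,190),2.685); print(proj(q,(597,22,65)))
q=wcam((555,-115,190),2.685); print(proj(q,(597,22,65)))
E
```

```text
[ 485.33356538 -284.34575727   35.        ]
t 5.15 pos [ 486.9 -286.7   40.6] yaw 2.685 slide [  37.   207.1 -148.8] turn 0.0 q [ 0.4   0.75  0.13  1.89 -0.18  0.52  1.77] tilt 0.18 F [ 0.1  0.4 -1.9] w 17.4
(np.float64(411.3777452069311), np.float64(190.10719501841038))
(np.float64(440.12493324887464), np.float64(165.29818162452548))
```

Call:
play_rows(slide=[[0,5,-50],[0,40,-100],[12,90,-148],[24,148,-149],[37,207,-149]], turn=[0,0,0,0,0], fingers=[0,0,0,0,0])

```text
clock: 5.78
eef_pos: [545.6, -84.2, 191.0]
tool_rot: [3.138, 0.0, 2.684]
force: [0.4, -0.5, -1.0]
width: 16.9
```

Call:
play_rows(slide=[[3,20,0],[3,20,0],[3,20,0]], turn=[0,0,0], fingers=[0,0,0])

```text
clock: 6.15
eef_pos: [551.0, -66.6, 190.8]
tool_rot: [3.14, 0.0, 2.682]
force: [-1.0, -0.6, -1.7]
width: 16.9
```

```bash
python3 - <<'E'
from h import *
snap('wrist','tmp2'); im,d,p=snap('wrist','w7');plan((597,22,140),2.685); print(p['position'])
cv2.imwrite('pics/w7c.png',cv2.convertScaleAbs(cv2.resize(im[90:310,140:460],None,fx=2.5,fy=2.5,interpolation=cv2.INTER_CUBIC),alpha=1.6))
E
```

```text
t 6.25 pos [551.1 -67.  191. ] yaw 2.681 slide [ -1.6 100.   51.2] turn -0.004 q [-0.07  0.52  0.21  1.81 -0.14  0.83  1.32] tilt 0.14 F [ 0.4 -0.1 -1.5] w 16.6
[484.87257635 -33.72619489 359.3329924 ]
```

View pics/w7c.png

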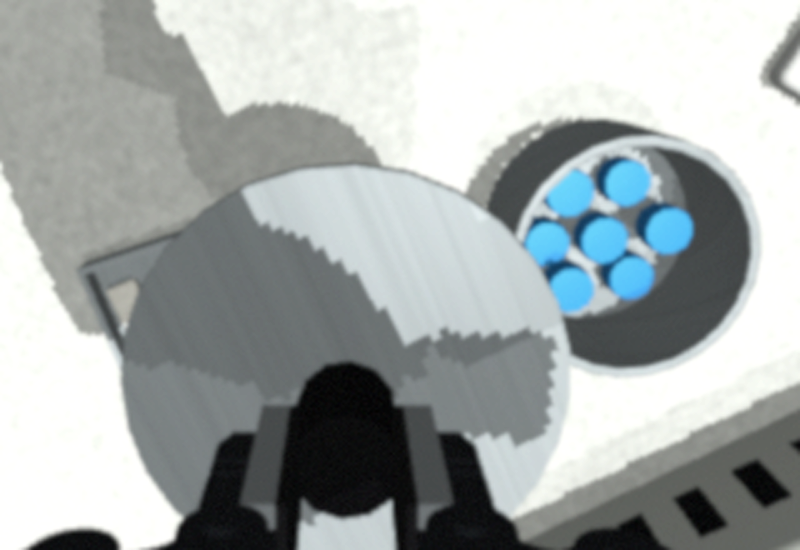

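```bash
cat >> h.py <<'E'
from scipy.optimize import least_squares
def fitc(p,pts,R,z=None,x0=(500,0)):
    pts=np.array(pts,float)
    def f(x):
        zz=z if z is not None else x[2]
        P=np.array([atz(p,u,v,zz) for u,v in pts]); return np.hypot(P[:,0]-x[0],P[:,1]-x[1])-R
    r=least_squares(f,list(x0)+([] if z is not None else [60.])); return r.x.round(2),np.abs(r.fun).max().round(2)
E
python3 - <<'E'
from h import *
p=load('w7')
c=lambda L:[(140+x/2.5-.3,90+y/2.5-.3) for x,y in L]
lid=c([(122,365),(185,235),(240,188),(345,163),(430,178),(500,222),(545,285),(570,375),(530,490),(150,465)])
jr=c([(700,145),(740,185),(760,240),(752,290),(725,335),(680,365),(630,375),(585,362),(527,215),(560,170),(610,143)])
print(fitc(p,lid,50,191-5.8),fitc(p,lid,50)); print(fitc(p,jr,45,65),fitc(p,jr,45))
t=load('top0');k=lambda L:[(230+x/4.4-.4,160+y/4.4-.4) for x,y in L]
print(fitc(t,k([(65,125),(128,64),(85,82),(170,78),(190,118)]),45,65))
E
```

```text
(array([552.41, -66.98]), np.float64(1.45)) (array([447.48,  -0.54, 359.33]), np.float64(0.0))
(array([600.53,  25.46]), np.float64(3.16)) (array([442.06, -47.58, 359.33]), np.float64(0.0))
(array([596.56,  20.79]), np.float64(1.66))
```

```bash
python3 - <<'E'
from h import *
im=load('w7')['im']
a=cv2.convertScaleAbs(cv2.resize(im[130:250,325:450],None,fx=6,fy=5,interpolation=cv2.INTER_CUBIC),alpha=1.6)
cv2.imwrite('pics/w7d.png',cv2.convertScaleAbs(cv2.resize(im[132:248,325:450],None,fx=5,fy=5,interpolation=cv2.INTER_CUBIC),alpha=1.6))
im=load('top0')['im'];cv2.imwrite('pics/t0d.png',cv2.convertScaleAbs(cv2.resize(im[165:215,230:290],None,fx=12,fy=12,interpolation=cv2.INTER_CUBIC),alpha=1.4))
E
```

```text
(no output)
```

View pics/w7d.png

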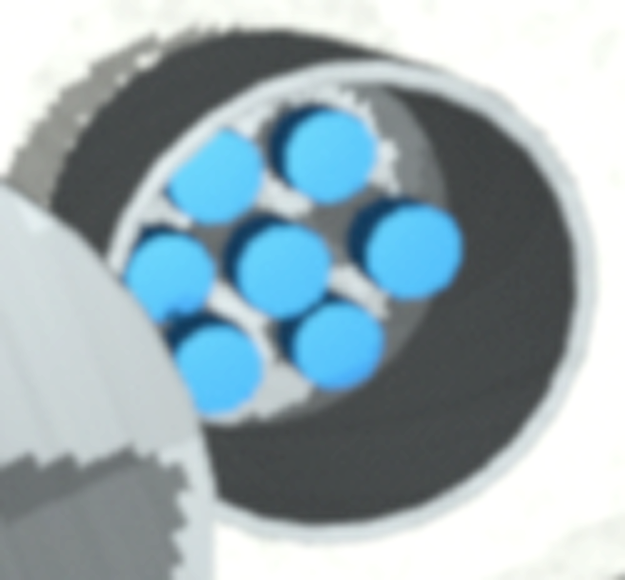

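View pics/t0d.png

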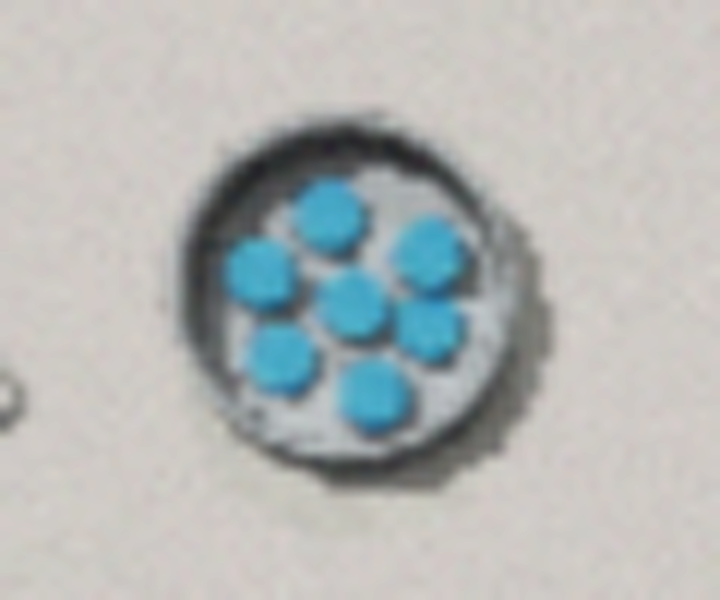

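```bash
python3 - <<'E'
from h import *
p=load('w7');c=lambda L:[(325+x/5-.4,132+y/5-.4) for x,y in L]
inn=c([(575,290),(560,380),(510,455),(440,505),(350,523),(270,515),(215,495),(550,205),(500,135),(430,90),(380,80)])
out=c([(597,290),(585,370),(540,450),(450,520),(360,543),(280,540),(590,240),(560,165),(510,105),(440,68),(360,62),(240,95),(160,165),(110,240)])
for z in (55,60,65,70): print(z,fitc(p,inn,41,z),fitc(p,out,45,z))
t=load('top0');k=lambda L:[(230+x/12-.5,165+y/12-.5) for x,y in L]
print(fitc(t,k([(180,290),(190,235),(225,175),(270,140),(340,122),(400,128),(450,155),(490,195)]),45,65),fitc(t,k([(510,300),(500,370),(460,430),(400,460),(330,465),(260,440),(205,380),(190,320),(180,290),(190,235),(225,175),(270,140),(340,122),(400,128),(450,155),(490,195)]),45,65))
E
```

```text
55 (array([605.9 ,  28.04]), np.float64(2.63)) (array([604.89,  27.65]), np.float64(2.48))
60 (array([603.44,  26.5 ]), np.float64(1.73)) (array([602.94,  26.18]), np.float64(1.5))
65 (array([600.96,  24.95]), np.float64(1.8)) (array([601. ,  24.7]), np.float64(0.99))
70 (array([598.46,  23.36]), np.float64(1.91)) (array([599.06,  23.19]), np.float64(2.07))
(array([594.95,  20.63]), np.float64(1.14)) (array([596.22,  20.94]), np.float64(4.5))
```

Call:
play_rows(slide=[[-1,50,0],[-2,105,0],[-3,160,0],[-5,203,0],[-5,203,0]], turn=[0,0,0,0,0], fingers=[0,0,0,0,0])

```text
clock: 6.88
eef_pos: [646.7, 116.4, 190.6]
tool_rot: [3.137, -0.001, 2.685]
force: [-0.6, 0.0, -2.6]
width: 16.9
```

Call:
play_rows(slide=[[0,0,0],[0,0,0]], turn=[0,0], fingers=[0,0])

```text
clock: 7.12
eef_pos: [646.3, 114.3, 190.6]
tool_rot: [3.138, -0.001, 2.683]
force: [-0.5, 1.1, -1.0]
width: 16.8
```

```bash
python3 - <<'E'
from h import *
im,d,p=snap('wrist','w8');plan((597,22,140),2.685); q=proj(p,(598,23,65)); print(q)
u,v=map(int,q);u0=max(u-65,0);v0=max(v-60,0);print(u0,v0)
cv2.imwrite('pics/w8d.png',cv2.convertScaleAbs(cv2.resize(im[v0:v0+120,u0:u0+130],None,fx=5,fy=5,interpolation=cv2.INTER_CUBIC),alpha=1.6))
cv2.imwrite('pics/w8c.png',cv2.convertScaleAbs(cv2.resize(im[90:310,110:430],None,fx=2.5,fy=2.5,interpolation=cv2.INTER_CUBIC),alpha=1.6))
E
```

```text
t 7.17 pos [646.4 114.4 190.7] yaw 2.683 slide [   3.4 -104.9   50.3] turn -0.002 q [-0.34  0.66  0.21  1.52 -0.16  0.97  1.03] tilt 0.22 F [ 0.1 -0.2 -1.6] w 16.6
(np.float64(160.92773793805227), np.float64(187.80782577962816))
95 127
```

View pics/w8d.png

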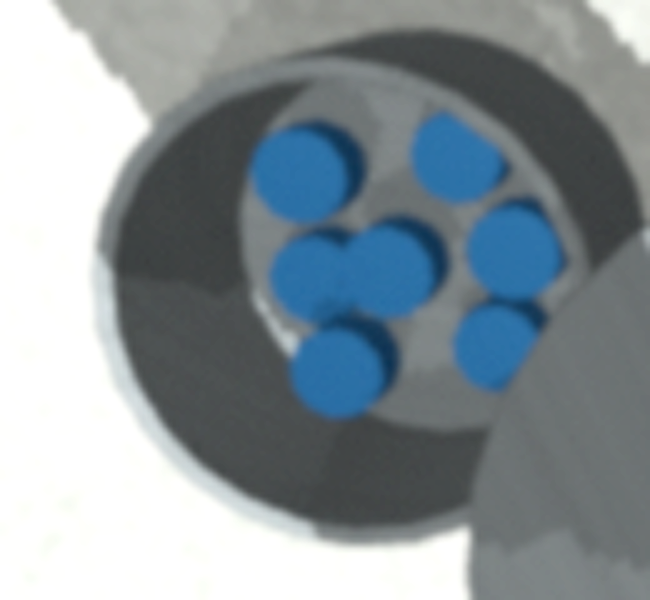

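View pics/w8c.png

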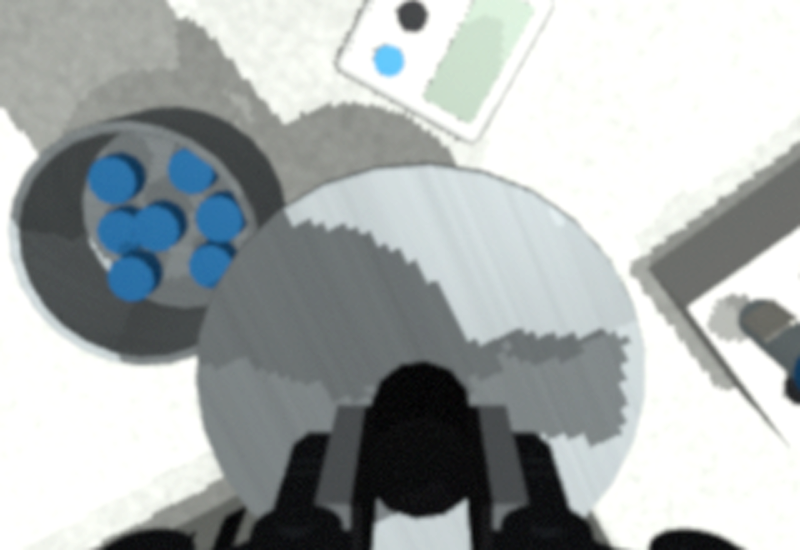

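```bash
python3 - <<'E'
from h import *
p=load('w8');c=lambda L:[(95+x/5-.4,127+y/5-.4) for x,y in L]
inn=c([(115,275),(125,340),(160,415),(225,485),(300,517),(370,527),(470,515),(120,230),(150,165),(205,110),(290,82)])
out=c([(96,275),(105,350),(150,435),(215,500),(300,537),(400,543),(460,535),(100,220),(135,150),(200,90),(290,60),(380,68),(470,105),(530,155),(585,240)])
for z in (60,65,70): print(z,fitc(p,inn,41,z),fitc(p,out,45,z))
l=[(110+x/2.5-.3,90+y/2.5-.3) for x,y in [(196,370),(215,295),(285,207),(340,177),(425,163),(500,177),(570,219),(625,290),(645,370),(625,465),(215,440)]]
print(fitc(p,l,50,190.7-5.8)); p=load('w7')
l=[(140+x/2.5-.3,90+y/2.5-.3) for x,y in [(122,365),(185,235),(240,188),(345,163),(430,178),(500,222),(545,285),(570,375),(530,490),(150,465)]]
print(fitc(p,l,50,191-5.8))
E
```

```text
60 (array([596.16, -24.56]), np.float64(32.64)) (array([600.68,  22.61]), np.float64(1.24))
65 (array([595.91, -24.05]), np.float64(30.93)) (array([600.65,  24.93]), np.float64(1.05))
70 (array([595.57, -22.63]), np.float64(29.79)) (array([600.63,  27.27]), np.float64(2.02))
(array([647.82, 114.47]), np.float64(1.6))
(array([552.41, -66.98]), np.float64(1.45))
```

```bash
python3 - <<'E'
from h import *
plan((599,24,95),2.683)
E
```

```text
t 7.17 pos [646.4 114.4 190.7] yaw 2.683 slide [   2.4 -102.4   95.3] turn -0.0 q [-0.34  0.66  0.21  1.52 -0.16  0.97  1.03] tilt 0.22 F [ 0.1 -0.2 -1.6] w 16.6
```

Call:
play_rows(slide=[[1,-50,0],[2.4,-102,20],[2.4,-102.4,70],[2.4,-102.4,95.3],[2.4,-102.4,95.3]], turn=[0,0,0,0,0], fingers=[0,0,0,0,0])

```text
clock: 7.8
eef_pos: [597.1, 22.8, 93.6]
tool_rot: [3.14, -0.004, 2.681]
force: [0.0, 0.8, -0.9]
width: 16.8
```

Call:
play_rows(slide=[[0,0,0],[0,0,0]], turn=[0,0], fingers=[0,0])

```text
clock: 8.05
eef_pos: [598.1, 22.6, 95.0]
tool_rot: [3.139, -0.002, 2.681]
force: [0.5, -0.0, -0.8]
width: 16.7
```

```bash
python3 - <<'E'
from h import *
im,d,p=snap('scene','s9');im2,d,p=snap('top','t9');plan((599,24,75),2.683)
cv2.imwrite('pics/s9c.png',cv2.convertScaleAbs(cv2.resize(im[180:290,225:345],None,fx=6,fy=6,interpolation=cv2.INTER_CUBIC)[:600],alpha=1.2))
cv2.imwrite('pics/t9c.png',cv2.convertScaleAbs(cv2.resize(im2[165:225,230:290],None,fx=10,fy=10,interpolation=cv2.INTER_CUBIC),alpha=1.4))
E
```

```text
t 8.15 pos [597.9  22.9  94.7] yaw 2.681 slide [-0.5  1.4 19.7] turn -0.002 q [-0.19  0.7   0.18  1.77 -0.18  0.69  1.2 ] tilt 0.2 F [ 0.7 -0.1 -1.7] w 17.1
```

View pics/s9c.png

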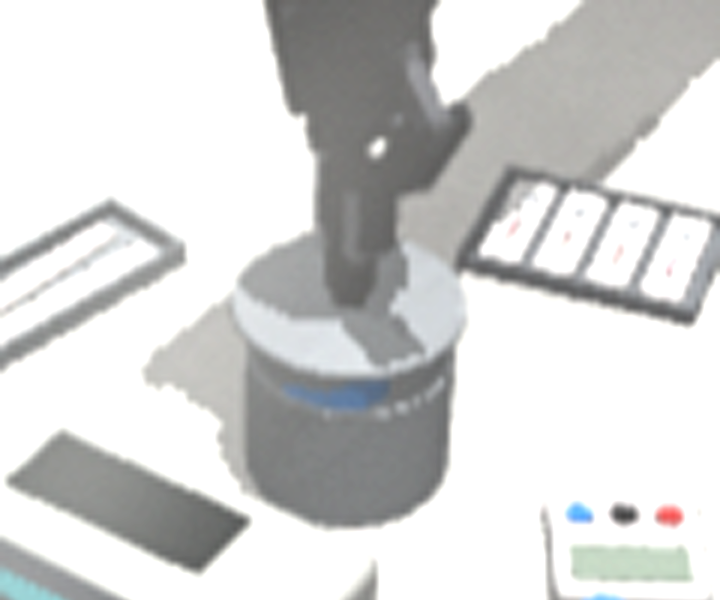

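View pics/t9c.png

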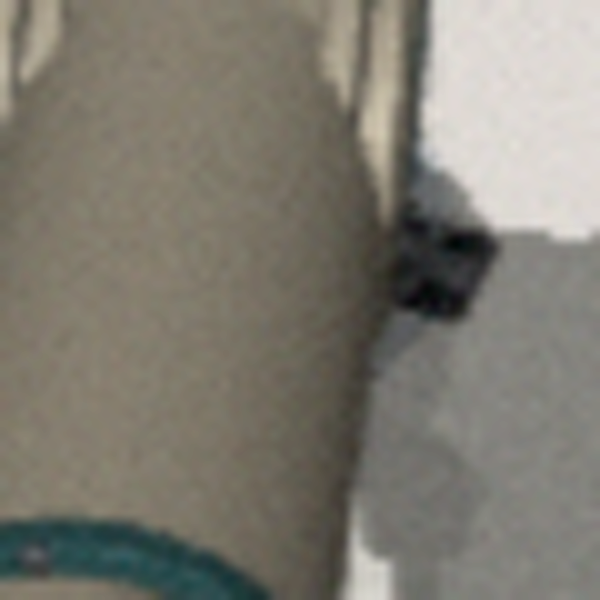

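```bash
python3 - <<'E'
from h import *
a=load('scene0')['im'];b=load('s9')['im']
A=cv2.resize(a[222:282,255:315],None,fx=10,fy=10,interpolation=cv2.INTER_CUBIC)
B=cv2.resize(b[212:272,255:315],None,fx=10,fy=10,interpolation=cv2.INTER_CUBIC)
cv2.imwrite('pics/a.png',A);cv2.imwrite('pics/b.png',B)
E
```

```text
(no output)
```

View pics/a.png

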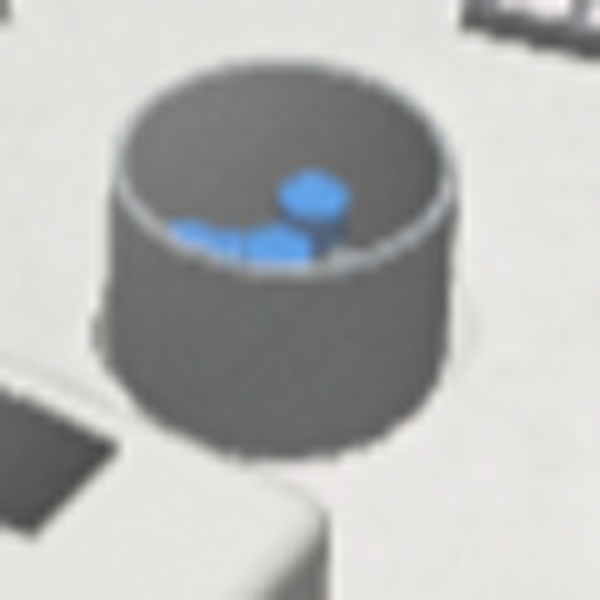

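View pics/b.png

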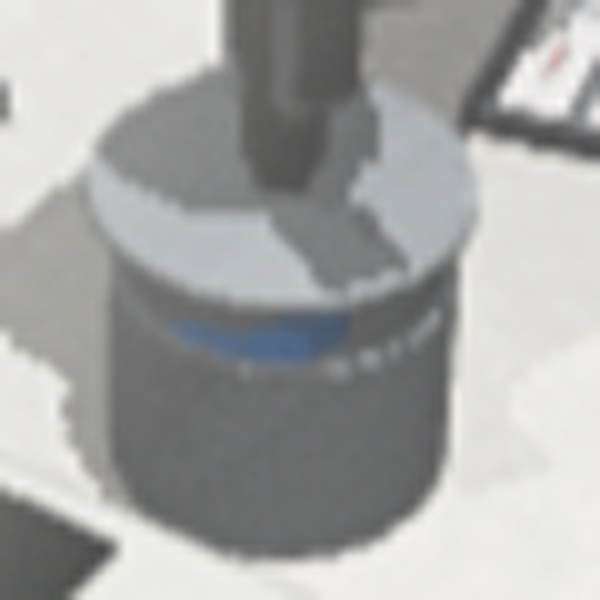

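```bash
python3 - <<'E'
from h import *
p=load('scene0');c=lambda L,v:[(255+x/10-.45,v+y/10-.45) for x,y in L]
j=c([(113,165),(130,120),(190,78),(280,60),(370,75),(430,115),(458,170),(440,220),(370,262),(285,275),(200,257),(140,220)],222)
l=c([(88,180),(105,145),(150,105),(220,78),(380,85),(430,115),(465,155),(475,195),(440,260),(370,295),(285,305),(200,285),(130,240)],212)
print(fitc(p,j,45,65)); print(fitc(p,l,50,94.7-5.8),fitc(p,l,50,94.7-9.8))
t=load('top0')
kb=[(230+x/4.4-.4,160+y/4.4-.4) for x,y in [(490,288),(515,240),(562,217),(610,240),(629,288),(612,335),(562,359),(510,335)]]
print('top lid',fitc(t,kb,50,10))
E
```

```text
(array([601.86,  26.09]), np.float64(1.86))
(array([599.65,  23.73]), np.float64(3.64)) (array([595.32,  20.87]), np.float64(3.34))
top lid (array([ 485.94, -287.99]), np.float64(2.25))
```

Call:
play_rows(slide=[[-0.5,2,0],[-0.5,2,6],[-0.5,2,12],[-0.5,2,16],[-0.5,2,16]], turn=[0,0,0,0,0], fingers=[0,0,0,0,0])

```text
clock: 8.78
eef_pos: [598.8, 24.4, 78.1]
tool_rot: [3.14, -0.003, 2.681]
force: [0.6, 0.3, -1.1]
width: 16.9
```

```bash
python3 - <<'E'
from h import *
im,d,p=snap('scene','s10');plan((599.3,24.5,74.8),2.681)
cv2.imwrite('pics/s10.png',cv2.resize(im[212:272,255:315],None,fx=10,fy=10,interpolation=cv2.INTER_CUBIC))
E
```

```text
t 8.82 pos [599.1  24.4  78.4] yaw 2.681 slide [-0.2  0.2  3.6] turn 0.0 q [-0.19  0.73  0.17  1.78 -0.19  0.66  1.2 ] tilt 0.2 F [ 0.1 -0.2 -1.6] w 17.1
```

View pics/s10.png

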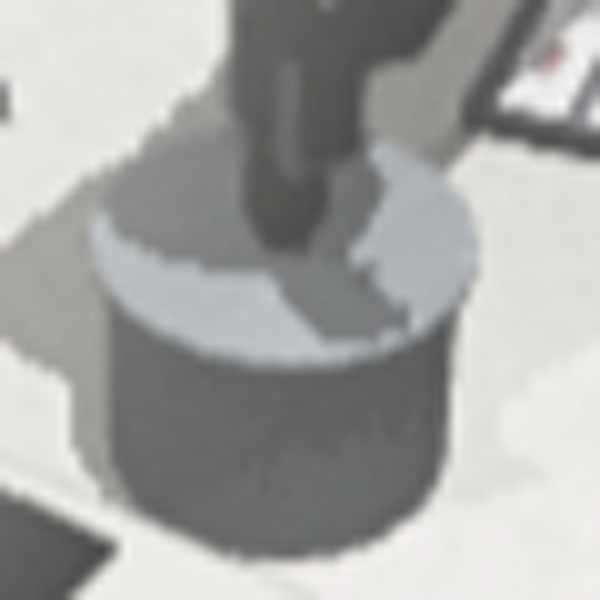

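Call:
play_rows(slide=[[0,0,1.5],[0,0,3],[0,0,4],[0,0,4],[0,0,4]], turn=[0,0,0,0,0], fingers=[0,0,0,0,0])

```text
clock: 9.45
eef_pos: [599.0, 24.4, 74.8]
tool_rot: [3.139, -0.003, 2.681]
force: [-2.6, -0.4, 5.5]
width: 16.7
```

```bash
python3 - <<'E'
from h import *
plan((599.3,24.5,74.8),2.681)
E
```

```text
t 9.45 pos [599.   24.4  74.8] yaw 2.681 slide [-0.2  0.2  0. ] turn 0.0 q [-0.19  0.73  0.17  1.78 -0.19  0.65  1.2 ] tilt 0.2 F [-2.6 -0.4  5.5] w 16.7
```

Call:
play_rows(slide=[[0,0,0.5],[0,0,0.5],[0,0,0],[0,0,0],[0,0,0]], turn=[0,0,0,0,0], fingers=[0,0,0.5,0.7,0.7])

```text
clock: 10.07
eef_pos: [599.1, 24.4, 74.7]
tool_rot: [3.139, -0.003, 2.681]
force: [0.1, 0.5, 0.0]
width: 59.8
```

```bash
python3 - <<'E'
from h import *
im,d,p=snap('scene','s11');plan((599.3,24.5,190),2.681)
cv2.imwrite('pics/s11.png',cv2.resize(im[212:272,255:315],None,fx=10,fy=10,interpolation=cv2.INTER_CUBIC))
E
```

```text
t 10.12 pos [599.1  24.4  74.7] yaw 2.681 slide [ 1.000e-01  5.000e-01 -1.153e+02] turn 0.0 q [-0.19  0.73  0.17  1.78 -0.19  0.65  1.2 ] tilt 0.2 F [-0.3  0.1  0.6] w 60.3
```

View pics/s11.png

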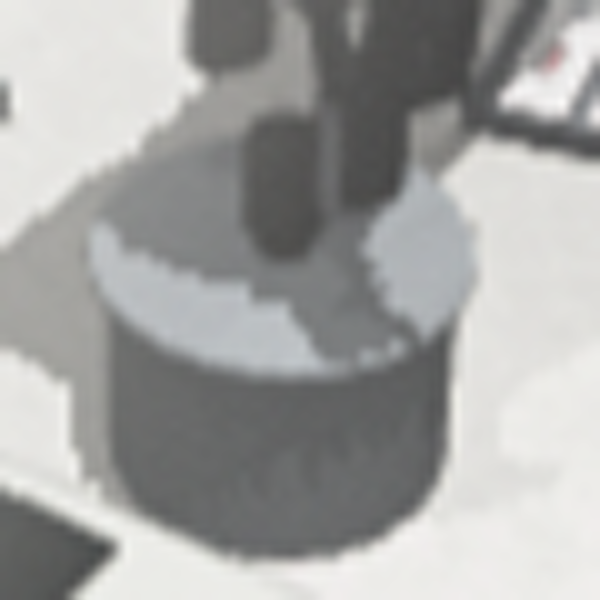

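```bash
python3 - <<'E'
from h import *
p=load('w1')
P=[atz(p,*q,40) for q in [(265,218.3),(301.3,218.3),(299.5,280),(265,280)]]
for x in P: print(x.round(1))
print(sum(P)/4)
im=p['im'];cv2.imwrite('pics/w1e.png',cv2.convertScaleAbs(cv2.resize(im[195:295,245:320],None,fx=6,fy=6,interpolation=cv2.INTER_CUBIC),alpha=3.5))
plan((400,230,225),-2.342)
E
```

```text
[443.2 252.8  40. ]
[414.8 280.8  40. ]
[468.3 334.3  40. ]
[496.9 306.1  40. ]
[455.7803736 293.4869141  40.       ]
t 10.12 pos [599.1  24.4  74.7] yaw 2.681 slide [ 270.1   96.1 -149.4] turn -1.26 q [-0.19  0.73  0.17  1.78 -0.19  0.65  1.2 ] tilt 0.2 F [-0.3  0.1  0.6] w 60.3
```

View pics/w1e.png

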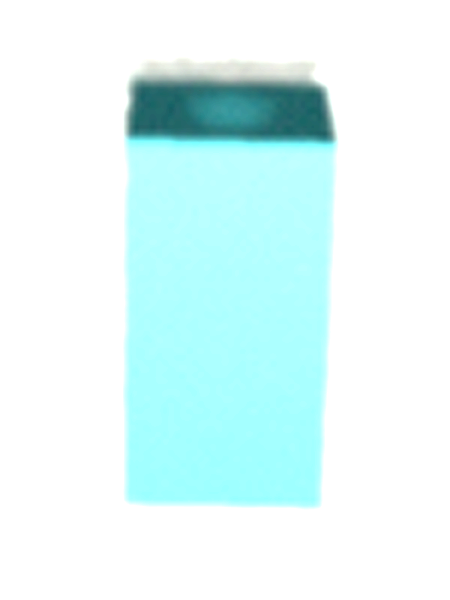

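Call:
play_rows(slide=[[0,0,-50],[0,0,-100],[0,0,-115],[0,0,-115]], turn=[0,0,0,0], fingers=[0.8,0.8,0.8,0.8])

```text
clock: 10.62
eef_pos: [599.7, 24.1, 190.3]
tool_rot: [3.138, -0.001, 2.681]
force: [0.3, -0.3, -0.5]
width: 68.0
```

```bash
python3 - <<'E'
from h import *
im,d,p=snap('wrist','w12'); plan((440,270,150),-2.342)
E
```

```text
t 10.68 pos [598.7  24.2 189. ] yaw 2.681 slide [251.2 149.7  40.2] turn -1.26 q [-0.22  0.58  0.21  1.69 -0.15  0.89  1.17] tilt 0.24 F [-0.   0.   0.1] w 67.8
```

View pics/w12.png

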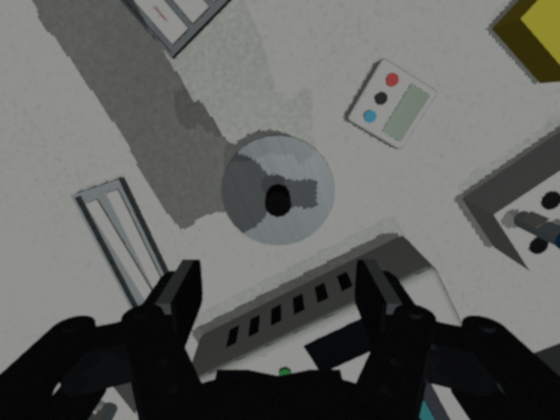

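```bash
python3 - <<'E'
from h import *
plan((420,250,170),-2.342)
E
```

```text
t 10.68 pos [598.7  24.2 189. ] yaw 2.681 slide [260.3 122.9  20.2] turn -1.26 q [-0.22  0.58  0.21  1.69 -0.15  0.89  1.17] tilt 0.24 F [-0.   0.   0.1] w 67.8
```

Call:
play_rows(slide=[[52,24,0],[104,49,5],[156,74,10],[208,98,15],[260,123,20]], turn=[-0.18,-0.36,-0.54,-0.72,-0.9], fingers=[0.9,0.9,0.9,0.9,0.9])

```text
clock: 11.3
eef_pos: [417.8, 250.6, 168.3]
tool_rot: [3.138, -0.004, -2.696]
force: [0.4, 0.9, 0.2]
width: 76.8
```

```bash
python3 - <<'E'
from h import *
plan((420,250,170),-2.342)
E
```

```text
t 11.3 pos [417.8 250.6 168.3] yaw -2.696 slide [-1.7 -1.4 -1.7] turn -0.354 q [-0.56  0.45 -0.05  2.    0.03  0.69  1.39] tilt 0.33 F [0.4 0.9 0.2] w 76.8
```

Call:
play_rows(slide=[[0,0,0],[0,0,0],[0,0,0],[0,0,0],[0,0,0]], turn=[-0.16,-0.32,-0.354,-0.354,-0.354], fingers=[0.9,0.9,0.9,0.9,0.9])

```text
clock: 11.92
eef_pos: [417.7, 250.2, 167.9]
tool_rot: [3.136, -0.003, -2.344]
force: [0.2, -0.2, -0.2]
width: 76.5
```

```bash
python3 - <<'E'
from h import *
im,d,p=snap('wrist','w13'); plan((420,250,170),-2.342)
cv2.imwrite('pics/w13c.png',cv2.convertScaleAbs(cv2.resize(im[160:310,230:340],None,fx=4,fy=4,interpolation=cv2.INTER_CUBIC),alpha=2))
E
```

```text
t 11.97 pos [417.7 250.3 168.1] yaw -2.343 slide [-1.4 -1.8 -1.9] turn -0.001 q [-0.49  0.46 -0.15  2.    0.09  0.7   1.68] tilt 0.34 F [-0.7  0.7 -0. ] w 76.7
```

View pics/w13c.png

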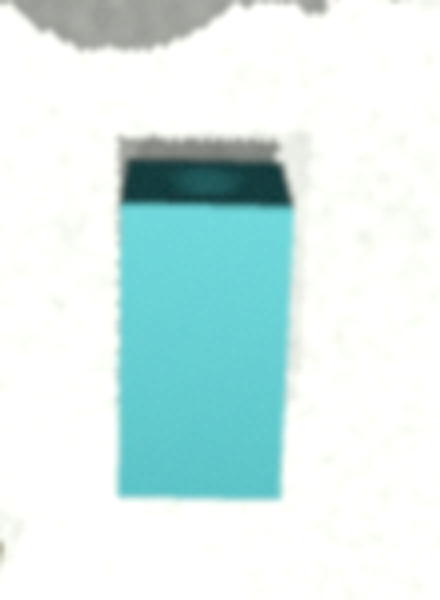

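```bash
python3 - <<'E'
from h import *
p=load('w13')
P=np.array([atz(p,230+x/4-.4,160+y/4-.4,40) for x,y in [(122,204),(293,207),(281,497),(118,496)]])
print(P.round(1)); print(P.mean(0)); u=(P[0]+P[1]-P[2]-P[3])/2; print(np.linalg.norm(u),np.degrees(np.arctan2(u[1],u[0])))
u/=np.linalg.norm(u); e=(P[0]+P[1])/2; print('bored end mid',e)
w=load('w1');s=load('scene0')
print('tri w1-scene: A,B',tri(w,(265,280),s,(360+209/5-.4,200+340/5-.4)),tri(w,(299.5,280),s,(360+280/5-.4,200+335/5-.4)))
g=e-u*13; yaw=np.arctan2(u[1],u[0]); plan((g[0],g[1],60),yaw); plan((g[0],g[1],1),yaw)
E
```

```text
[[442.6 253.2  40. ]
 [415.2 281.1  40. ]
 [468.1 333.2  40. ]
 [496.3 305.1  40. ]]
[455.5512465  293.16228705  40.        ]
74.51932875027188 -135.72840321378212
bored end mid [428.87187849 267.15279048  40.        ]
tri w1-scene: A,B (array([496.55082011, 305.85153591,  40.79369754]), np.float64(0.00011122587068854036)) (array([468.94603825, 333.36596642,  39.08978092]), np.float64(2.5555352541351053))
t 11.97 pos [417.7 250.3 168.1] yaw -2.343 slide [-33.1   2.9 108. ] turn 0.025 q [-0.49  0.46 -0.15  2.    0.09  0.7   1.68] tilt 0.34 F [-0.7  0.7 -0. ] w 76.7
t 11.97 pos [417.7 250.3 168.1] yaw -2.343 slide [-33.3   2.6 167. ] turn 0.025 q [-0.49  0.46 -0.15  2.    0.09  0.7   1.68] tilt 0.34 F [-0.7  0.7 -0. ] w 76.7
```

Call:
play_rows(slide=[[-20,1.5,50],[-33,2.8,105],[-33,2.8,150],[-33,2.7,165],[-33,2.7,166]], turn=[0.02,0.02,0.02,0.02,0.02], fingers=[1,1,1,1,1])

```text
clock: 12.6
eef_pos: [437.7, 275.9, 1.8]
tool_rot: [3.136, -0.004, -2.364]
force: [0.3, -0.8, 0.5]
width: 85.4
```

Call:
play_rows(slide=[[0,0,1],[0,0,1],[0,0,1],[0,0,1],[0,0,1]], turn=[0,0,0,0,0], fingers=[1,0,0,0,0])

```text
clock: 13.22
eef_pos: [438.2, 276.0, 1.9]
tool_rot: [3.137, -0.003, -2.364]
force: [-1.8, -0.4, 7.6]
width: 38.5
```

```bash
python3 - <<'E'
from h import *
im,d,p=snap('wrist','w14'); plan((438.2,276.3,1),-2.365)
E
```

```text
t 13.28 pos [438.2 276.    1.8] yaw -2.364 slide [-0.3  0.2  0.8] turn 0.001 q [-0.56  0.77 -0.08  2.03  0.15  0.35  1.59] tilt 0.32 F [-0.8 -0.7  7.9] w 38.8
```

View pics/w14.png

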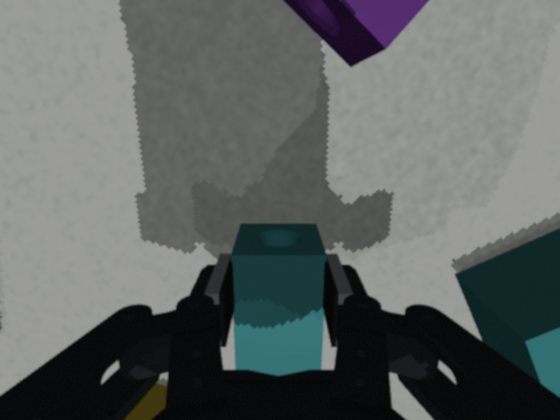

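Call:
play_rows(slide=[[0,0,-10],[0,0,-50],[0,0,-100],[0,0,-120],[0,0,-120]], turn=[0,0,0,0,0], fingers=[0,0,0,0,0])

```text
clock: 13.9
eef_pos: [439.6, 276.3, 123.5]
tool_rot: [3.138, 0.0, -2.364]
force: [0.6, -0.3, -4.1]
width: 38.4
```

```bash
python3 - <<'E'
from h import *
im,d,p=snap('wrist','w15'); im2,_,_=snap('scene','s15'); plan((438.2,276.3,1),-2.365)
cv2.imwrite('pics/s15c.png',cv2.resize(im2[120:280,330:480],None,fx=3.5,fy=3.5,interpolation=cv2.INTER_CUBIC))
E
```

```text
t 14.0 pos [438.1 275.3 121.3] yaw -2.364 slide [-1.300e+00  1.000e-01  1.203e+02] turn 0.001 q [-0.52  0.57 -0.13  1.96  0.11  0.62  1.62] tilt 0.37 F [-0.6 -0.2 -3.3] w 38.4
```

View pics/w15.png

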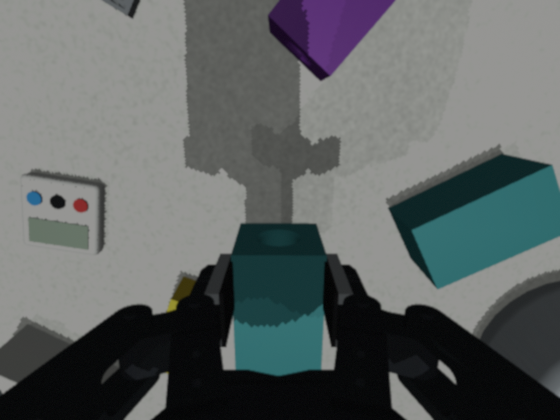

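View pics/s15c.png

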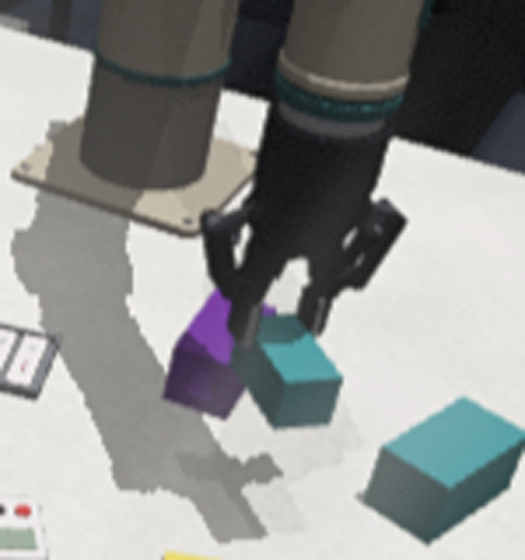

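Call:
play_rows(slide=[[0,0,50],[0,0,90],[0,0,92],[0,0,92]], turn=[0,0,0,0], fingers=[0,0,0,0.4])

```text
clock: 14.5
eef_pos: [437.5, 275.4, 29.3]
tool_rot: [3.137, -0.005, -2.364]
force: [-0.7, -0.2, -2.6]
width: 38.7
```

Call:
play_rows(slide=[[0,0,0],[0,0,0]], turn=[0,0], fingers=[0.43,0.43])

```text
clock: 14.75
eef_pos: [438.3, 276.0, 30.5]
tool_rot: [3.137, -0.002, -2.364]
force: [0.9, -0.7, -2.1]
width: 38.8
```

Call:
play_rows(slide=[[0,0,0],[0,0,0]], turn=[0,0], fingers=[0.445,0.445])

```text
clock: 15.0
eef_pos: [438.7, 276.1, 31.0]
tool_rot: [3.137, -0.001, -2.364]
force: [0.1, -0.1, -3.2]
width: 38.6
```

```bash
python3 - <<'E'
from h import *
im,d,p=snap('wrist','w16'); plan((438.2,276.3,1),-2.365)
cv2.imwrite('pics/w16.png',im[180:400,150:400])
E
```

```text
t 15.05 pos [438.5 276.   30.9] yaw -2.364 slide [-0.   0.3 29.9] turn 0.001 q [-0.55  0.72 -0.1   2.02  0.15  0.41  1.59] tilt 0.28 F [ 0.3  0.7 -3. ] w 38.1
```

View pics/w16.png

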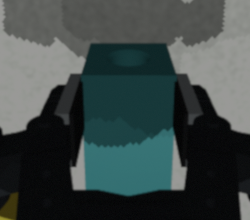

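Still rigid; loosen in small steps near the table.

Call:
play_rows(slide=[[0,0,0],[0,0,0]], turn=[0,0], fingers=[0.455,0.455])

```text
clock: 15.3
eef_pos: [438.5, 276.0, 30.9]
tool_rot: [3.137, -0.002, -2.364]
force: [-0.3, 0.3, -2.4]
width: 39.1
```

```bash
python3 - <<'E'
from h import *
im,d,p=snap('wrist','w17'); plan((438.2,276.3,1),-2.365)
cv2.imwrite('pics/w17.png',im[180:400,150:400])
E
```

```text
t 15.35 pos [438.5 276.   30.8] yaw -2.364 slide [-0.   0.3 29.8] turn 0.001 q [-0.55  0.72 -0.1   2.02  0.15  0.41  1.59] tilt 0.28 F [-0.  -0.3 -3. ] w 39.1
```

View pics/w17.png

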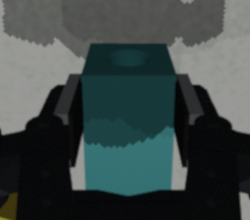

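Call:
play_rows(slide=[[0,0,0],[0,0,0]], turn=[0,0], fingers=[0.461,0.461])

```text
clock: 15.6
eef_pos: [438.5, 276.0, 30.8]
tool_rot: [3.137, -0.002, -2.364]
force: [0.8, 0.3, -3.7]
width: 39.5
```

```bash
python3 - <<'E'
from h import *
im,d,p=snap('wrist','w18'); plan((438.2,276.3,1),-2.365)
cv2.imwrite('pics/w18.png',im[180:400,150:400])
E
```

```text
t 15.65 pos [438.5 276.   30.8] yaw -2.364 slide [-0.1  0.2 29.8] turn 0.001 q [-0.55  0.72 -0.1   2.02  0.15  0.41  1.59] tilt 0.29 F [ 0.2  0.3 -3.5] w 39.6
```

View pics/w18.png

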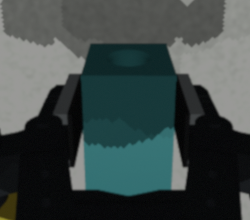

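Call:
play_rows(slide=[[0,0,0],[0,0,0]], turn=[0,0], fingers=[0.465,0.465])

```text
clock: 15.9
eef_pos: [438.5, 276.0, 30.8]
tool_rot: [3.137, -0.002, -2.364]
force: [0.2, 0.3, -3.1]
width: 39.6
```

```bash
python3 - <<'E'
from h import *
im,d,p=snap('wrist','w19'); plan((438.2,276.3,1),-2.365)
cv2.imwrite('pics/w19.png',im[180:400,150:400])
a=load('w16')['im'].astype(int);print(np.abs(im.astype(int)-a)[220:330,235:325].mean())
E
```

```text
t 15.95 pos [438.5 276.   30.8] yaw -2.364 slide [-0.1  0.3 29.8] turn 0.001 q [-0.55  0.72 -0.1   2.02  0.15  0.41  1.59] tilt 0.28 F [-1.3  0.1 -3.4] w 39.7
1.5595286195286195
```

View pics/w19.png

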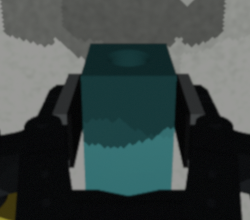

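Call:
play_rows(slide=[[0,0,0],[0,0,0]], turn=[0,0], fingers=[0.469,0.469])

```text
clock: 16.2
eef_pos: [438.8, 276.3, 31.1]
tool_rot: [3.137, -0.001, -2.364]
force: [-1.3, -0.4, 0.4]
width: 40.2
```

```bash
python3 - <<'E'
from h import *
im,d,p=snap('wrist','w20'); plan((438.2,276.3,1),-2.365)
cv2.imwrite('pics/w20.png',im[180:400,150:400])
a=load('w16')['im'].astype(int);print(np.abs(im.astype(int)-a)[220:330,235:325].mean())
E
```

```text
t 16.25 pos [438.8 276.2  31.1] yaw -2.364 slide [ 0.3  0.3 30.1] turn 0.001 q [-0.55  0.72 -0.1   2.02  0.15  0.41  1.59] tilt 0.26 F [ 0.5 -1.  -0.1] w 40.0
30.337811447811447
```

View pics/w20.png

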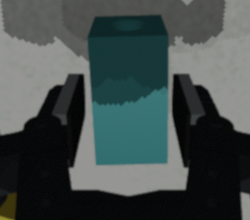

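```bash
python3 - <<'E'
from h import *
im,d,p=snap('wrist','w21'); cv2.imwrite('pics/w21c.png',cv2.convertScaleAbs(cv2.resize(im[170:380,190:370],None,fx=3,fy=3,interpolation=cv2.INTER_CUBIC),alpha=2))
im,d,p=snap('scene','s21'); cv2.imwrite('pics/s21c.png',cv2.resize(im[180:290,360:480],None,fx=5,fy=5,interpolation=cv2.INTER_CUBIC))
E
```

```text
(no output)
```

View pics/w21c.png

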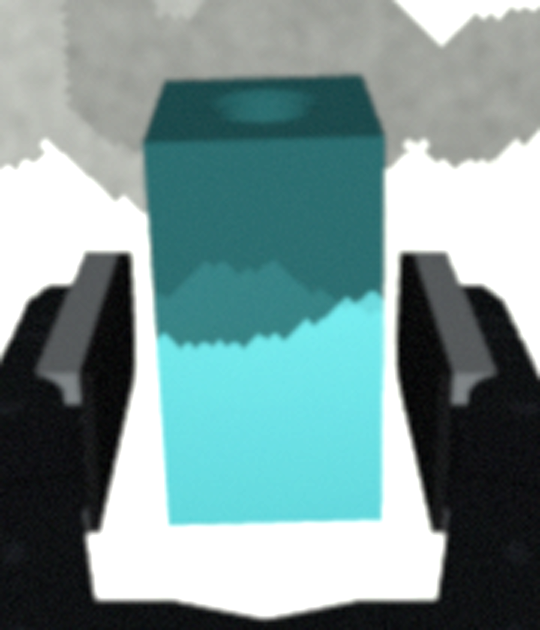

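View pics/s21c.png

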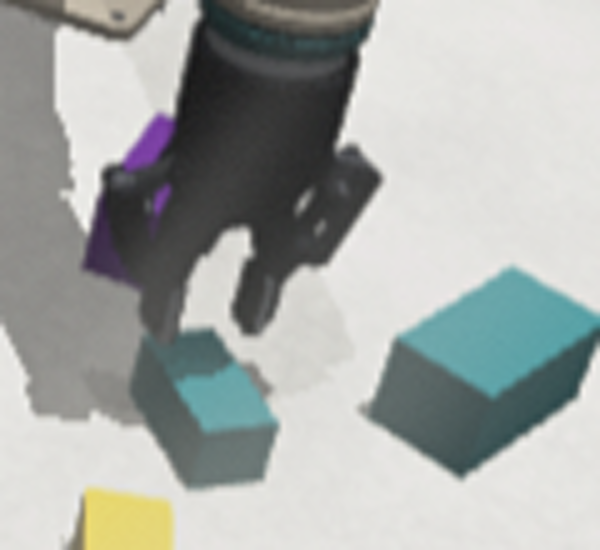

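```bash
python3 - <<'E'
from h import *
p=load('w21')
P=np.array([atz(p,190+x/3-.4,170+y/3-.4,40) for x,y in [(145,142),(384,137),(381,518),(170,523)]])
print(P.round(1)); u=(P[0]+P[1]-P[2]-P[3])/2; print(np.linalg.norm(u)); u/=np.linalg.norm(u); e=(P[0]+P[1])/2; print(e,P.mean(0))
g=e-u*13; yaw=np.arctan2(u[1],u[0]); plan((g[0],g[1],1),yaw)
E
```

```text
[[438.5 248.3  40. ]
 [410.3 275.9  40. ]
 [462.2 329.5  40. ]
 [490.4 302.2  40. ]]
74.66416663921025
[424.41804192 262.12477767  40.        ] [450.35029201 288.97999784  40.        ]
t 16.35 pos [438.7 276.2  31. ] yaw -2.364 slide [ 7.   0.2 30. ] turn -0.026 q [-0.55  0.72 -0.1   2.02  0.15  0.41  1.59] tilt 0.27 F [-0.8  0.3  0.7] w 40.0
```

Call:
play_rows(slide=[[0,0,0],[7,0,5],[7,0,20],[7,0,29.5],[7,0,29.5]], turn=[0,-0.025,-0.025,-0.025,-0.025], fingers=[0.8,0.8,0.8,0.8,0.46])

```text
clock: 16.98
eef_pos: [432.8, 270.9, 0.2]
tool_rot: [3.137, -0.004, -2.339]
force: [0.5, 0.1, -0.9]
width: 51.3
```

Call:
play_rows(slide=[[0,0,0],[0,0,0],[0,0,0],[0,0,0]], turn=[0,0,0,0], fingers=[0.455,0.455,0.466,0.466])

```text
clock: 17.48
eef_pos: [433.1, 271.0, 0.4]
tool_rot: [3.137, -0.003, -2.339]
force: [0.4, 0.8, -0.5]
width: 39.7
```

```bash
python3 - <<'E'
from h import *
plan((438.2,276.3,1),-2.365)
E
```

```text
t 17.48 pos [4.331e+02 2.710e+02 4.000e-01] yaw -2.339 slide [-7.4 -0.  -0.6] turn 0.026 q [-0.55  0.77 -0.09  2.04  0.17  0.34  1.6 ] tilt 0.33 F [ 0.4  0.8 -0.5] w 39.7
```

Call:
play_rows(slide=[[-2,0,-5],[-5,0,-10],[-8,0,-15],[-12,0,-20],[-12,0,-20]], turn=[0,0,0,0,0], fingers=[0.466,0.466,0.466,0.466,0.466])

```text
clock: 18.1
eef_pos: [442.2, 280.4, 20.9]
tool_rot: [3.137, -0.001, -2.339]
force: [0.6, 0.2, -2.5]
width: 40.5
```

```bash
python3 - <<'E'
from h import *
im,d,p=snap('wrist','w22'); cv2.imwrite('pics/w22c.png',cv2.convertScaleAbs(cv2.resize(im[170:380,190:370],None,fx=2,fy=2,interpolation=cv2.INTER_CUBIC),alpha=2))
im,d,p=snap('scene','s22'); cv2.imwrite('pics/s22c.png',cv2.resize(im[180:290,360:480],None,fx=4,fy=4,interpolation=cv2.INTER_CUBIC))
plan((438.2,276.3,1),-2.365)
E
```

```text
t 18.2 pos [442.1 280.2  20.6] yaw -2.339 slide [ 5.4 -0.  19.6] turn 0.026 q [-0.55  0.74 -0.1   2.01  0.16  0.4   1.6 ] tilt 0.28 F [ 0.3  0.6 -1.9] w 40.1
```

View pics/w22c.png

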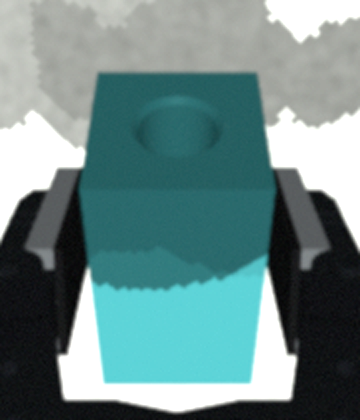

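View pics/s22c.png

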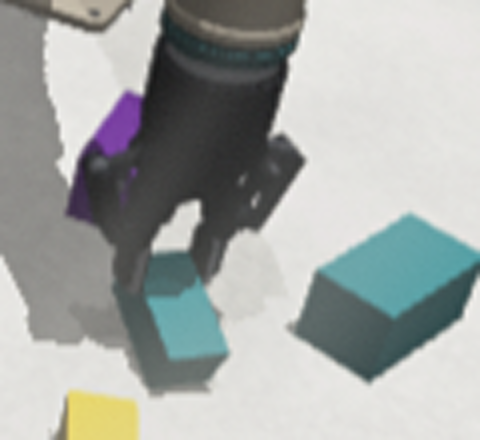

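Call:
play_rows(slide=[[-4,0,-4.5],[-9,0,-8.5],[-13.5,0,-12],[-18,0,-14.5],[-18,0,-14.5]], turn=[0,0,0,0,0], fingers=[0.466,0.466,0.466,0.466,0.466])

```text
clock: 18.82
eef_pos: [455.1, 293.6, 35.3]
tool_rot: [3.137, -0.001, -2.339]
force: [-0.9, 0.2, -3.7]
width: 40.2
```

```bash
python3 - <<'E'
from h import *
im,d,p=snap('wrist','w23'); cv2.imwrite('pics/w23c.png',cv2.convertScaleAbs(cv2.resize(im[170:380,190:370],None,fx=2,fy=2,interpolation=cv2.INTER_CUBIC),alpha=2))
im,d,p=snap('scene','s23'); cv2.imwrite('pics/s23c.png',cv2.resize(im[180:290,360:480],None,fx=4,fy=4,interpolation=cv2.INTER_CUBIC))
plan((438.2,276.3,1),-2.365)
E
```

```text
t 18.93 pos [454.4 292.9  35. ] yaw -2.339 slide [23.1 -0.  34. ] turn 0.026 q [-0.55  0.73 -0.11  1.95  0.15  0.47  1.61] tilt 0.3 F [ 0.3 -0.2 -4.2] w 39.7
```

View pics/w23c.png

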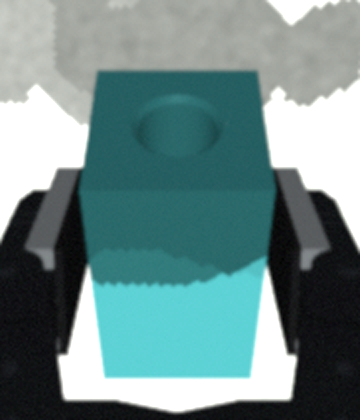

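View pics/s23c.png

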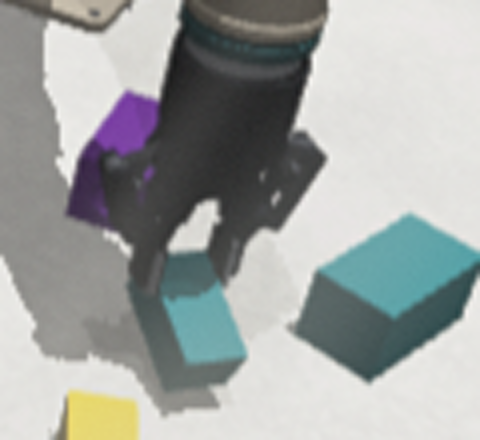

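Call:
play_rows(slide=[[0,0,6],[0,0,12],[0,0,12],[0,0,12]], turn=[0,0,0,0], fingers=[0.466,0.466,0.468,0.468])

```text
clock: 19.42
eef_pos: [454.3, 292.9, 22.9]
tool_rot: [3.137, -0.002, -2.339]
force: [0.2, 0.8, -1.2]
width: 40.0
```

Call:
play_rows(slide=[[-4,0,-4],[-9,0,-8],[-13,0,-11],[-18,0,-14],[-18,0,-14]], turn=[0,0,0,0,0], fingers=[0.468,0.468,0.468,0.468,0.468])

```text
clock: 20.05
eef_pos: [467.9, 306.7, 37.4]
tool_rot: [3.137, -0.0, -2.339]
force: [0.9, 0.4, 0.0]
width: 40.1
```

```bash
cat > lk.py <<'E'
from h import *
import sys
n=sys.argv[1]
im,d,p=snap('wrist','w'+n)
im2,d,p=snap('scene','s'+n)
a=cv2.convertScaleAbs(cv2.resize(im[150:380,180:380],None,fx=2,fy=2,interpolation=cv2.INTER_CUBIC),alpha=2)
b=cv2.resize(im2[180:295,370:470],None,fx=4,fy=4,interpolation=cv2.INTER_CUBIC)
cv2.imwrite('pics/lk'+n+'.png',np.hstack([a,b])); plan((438.2,276.3,1),-2.365)
E
python3 lk.py 24
```

```text
t 20.15 pos [467.1 305.9  37. ] yaw -2.339 slide [41.3  0.  36.1] turn 0.026 q [-0.55  0.74 -0.11  1.9   0.15  0.5   1.61] tilt 0.29 F [ 0.2 -0.3 -0.2] w 39.9
```

View pics/lk24.png

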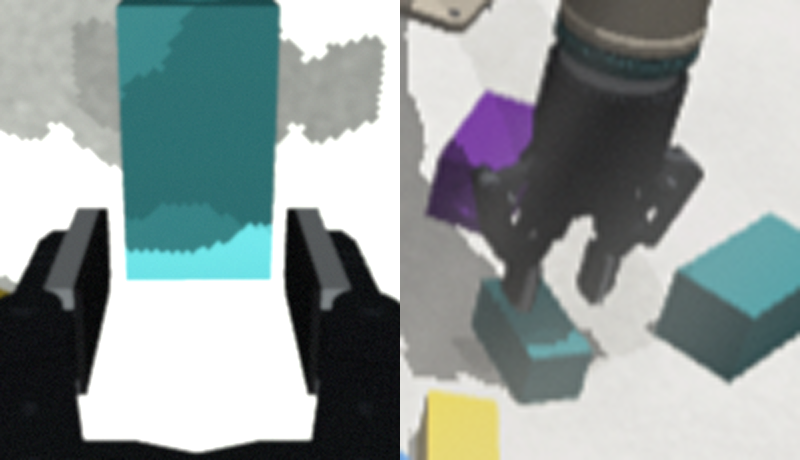

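```bash
python3 - <<'E'
from h import *
p=load('w24'); im=p['im']
cv2.imwrite('pics/w24c.png',cv2.convertScaleAbs(cv2.resize(im[110:310,200:360],None,fx=3,fy=3,interpolation=cv2.INTER_CUBIC),alpha=2))
E
```

```text
(no output)
```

View pics/w24c.png

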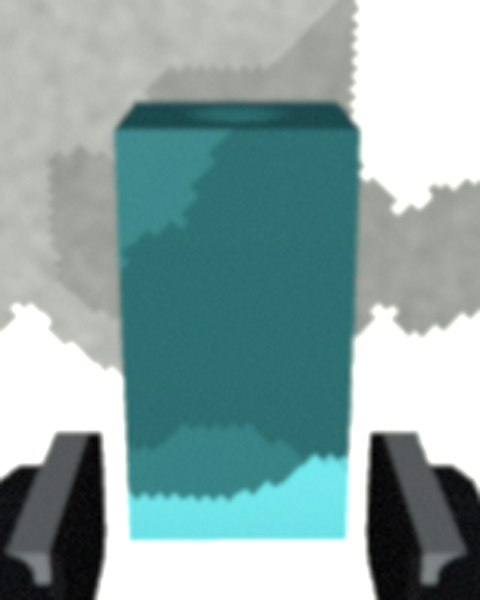

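```bash
python3 - <<'E'
from h import *
p=load('w24')
P=np.array([atz(p,200+x/3-.4,110+y/3-.4,40) for x,y in [(116,129),(358,128),(346,538),(131,538)]])
u=(P[0]+P[1]-P[2]-P[3])/2; print(np.linalg.norm(u)); u/=np.linalg.norm(u); e=(P[0]+P[1])/2; print(e,P.mean(0))
g=e-u*9; yaw=np.arctan2(u[1],u[0]); plan((g[0],g[1],1),yaw)
E
```

```text
74.87672603931262
[432.31942104 270.60887159  40.        ] [458.26218812 297.60153469  40.        ]
t 20.15 pos [467.1 305.9  37. ] yaw -2.339 slide [40.5  0.3 36.1] turn -0.003 q [-0.55  0.74 -0.11  1.9   0.15  0.5   1.61] tilt 0.29 F [ 0.2 -0.3 -0.2] w 39.9
```

Call:
play_rows(slide=[[0,0,-6],[25,0,-6],[40.5,0,10],[40.5,0,28],[40.5,0,35]], turn=[0,0,0,0,0], fingers=[0.8,0.8,0.8,0.8,0.7])

```text
clock: 20.78
eef_pos: [438.5, 276.6, 1.7]
tool_rot: [3.137, -0.003, -2.339]
force: [-0.6, 0.5, 0.1]
width: 59.9
```

Call:
play_rows(slide=[[0,0,0.5],[0,0,0.5],[0,0,0.5],[0,0,0.5],[0,0,0.5]], turn=[0,0,0,0,0], fingers=[0.46,0.455,0.455,0.4655,0.4655])

```text
clock: 21.4
eef_pos: [438.5, 276.7, 1.3]
tool_rot: [3.137, -0.002, -2.339]
force: [-0.5, 1.2, -2.0]
width: 39.9
```

Call:
play_rows(slide=[[-2,0,-6],[-6,0,-12],[-11,0,-20],[-16,0,-26],[-22,0,-31]], turn=[0,0,0,0,0], fingers=[0.4655,0.4655,0.4655,0.4655,0.4655])

```text
clock: 22.02
eef_pos: [454.3, 292.7, 32.8]
tool_rot: [3.137, -0.002, -2.339]
force: [-0.1, 0.1, -2.9]
width: 40.0
```

```bash
python3 lk.py 25
```

```text
t 22.12 pos [455.2 293.6  32.9] yaw -2.339 slide [24.3  0.  31.9] turn 0.026 q [-0.55  0.73 -0.11  1.95  0.15  0.46  1.6 ] tilt 0.26 F [ 0.6  0.7 -2.7] w 39.7
```

View pics/lk25.png

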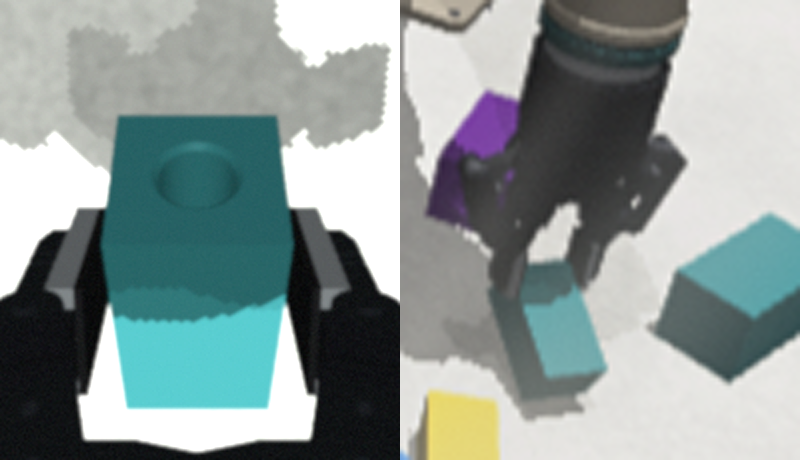

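Call:
play_rows(slide=[[0,0,-45],[0,0,-70],[0,0,-85],[0,0,-95],[0,0,-100]], turn=[0,0,0,0,0], fingers=[0.4655,0.4655,0.465,0.465,0.465])

```text
clock: 22.75
eef_pos: [455.2, 293.1, 132.8]
tool_rot: [3.137, -0.001, -2.339]
force: [0.1, -1.4, -3.7]
width: 39.9
```

```bash
python3 lk.py 26
```

```text
t 22.85 pos [455.4 293.3 132.8] yaw -2.339 slide [ 24.1  -0.  131.8] turn 0.026 q [-0.52  0.58 -0.15  1.89  0.12  0.68  1.63] tilt 0.26 F [ 0.4 -0.6 -3.1] w 39.8
```

View pics/lk26.png

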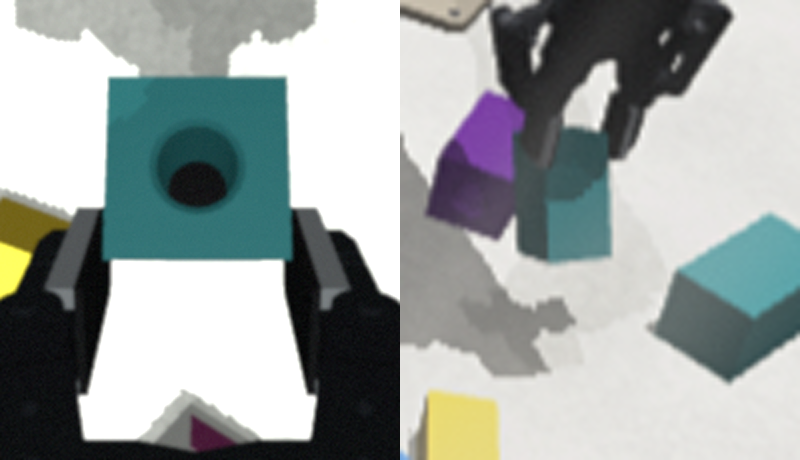

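```bash
cat > tilt.py <<'E'
from h import *
import sys
def tilt(n,c):
    p=load(n); pts=np.array([(180+x/2-.25,150+y/2-.25) for x,y in c])
    K=np.array([[p['fx'],0,p['cx']],[0,p['fy'],p['cy']],[0,0,1]],float)
    obj=np.array([(20,20,0),(20,-20,0),(-20,-20,0),(-20,20,0)],float) # x toward img top side
    ok,rs,ts,err=cv2.solvePnPGeneric(obj,pts,K,None,flags=cv2.SOLVEPNP_IPPE)
    F=np.diag([1,-1,-1.]); R=p['rotation']
    for r,t,e in zip(rs,ts,err):
        M=R@F@cv2.Rodrigues(r)[0]; c=p['position']+R@F@t.ravel(); z=M[:,2]
        print('centre',c.round(1),'axis',z.round(3),'tilt',np.degrees(np.arccos(abs(z[2]))).round(1),e)
E
python3 - <<'E'
from tilt import *
tilt('w26',[(109,77),(285,77),(292,258),(104,261)])
E
```

```text
centre [442.  279.6 161.9] axis [-0.244 -0.32   0.916] tilt 23.7 [0.70935345]
centre [442.  279.9 162. ] axis [-0.248 -0.203  0.947] tilt 18.7 [0.93137017]
```

Call:
play_rows(slide=[[0,0,20],[0,0,45],[0,0,65],[0,0,78],[0,0,80]], turn=[0,0,0,0,0], fingers=[0.44,0.44,0.44,0.44,0.44])

```text
clock: 23.48
eef_pos: [454.4, 293.0, 51.6]
tool_rot: [3.137, -0.002, -2.339]
force: [-0.2, -0.1, -2.3]
width: 38.3
```

```bash
python3 lk.py 27
```

```text
t 23.57 pos [455.2 293.6  52.8] yaw -2.339 slide [24.2  0.  51.8] turn 0.026 q [-0.54  0.7  -0.12  1.95  0.15  0.5   1.61] tilt 0.26 F [ 0.1  0.4 -3.3] w 38.7
```

View pics/lk27.png

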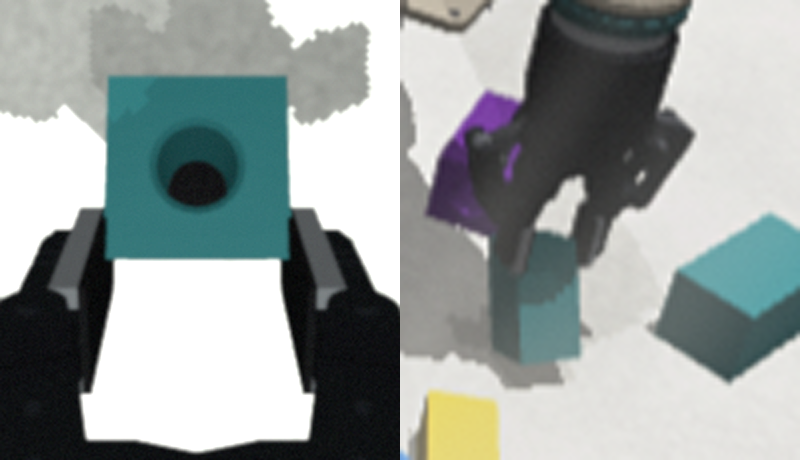

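Now touch the table lightly and swing the top back over the lower edge with a soft grip.

Call:
play_rows(slide=[[0,0,5],[0,0,7],[-5,0,7],[-10,0,7],[-15,0,7]], turn=[0,0,0,0,0], fingers=[0.44,0.464,0.4655,0.4655,0.4655])

```text
clock: 24.2
eef_pos: [466.1, 304.9, 45.9]
tool_rot: [3.137, 0.0, -2.339]
force: [0.0, 0.1, -4.0]
width: 39.9
```

```bash
python3 lk.py 28
```

```text
t 24.3 pos [466.3 305.3  45.9] yaw -2.339 slide [40.4 -0.1 44.8] turn 0.026 q [-0.55  0.73 -0.12  1.91  0.15  0.52  1.61] tilt 0.27 F [ 0.4  0.  -4.1] w 40.1
```

View pics/lk28.png

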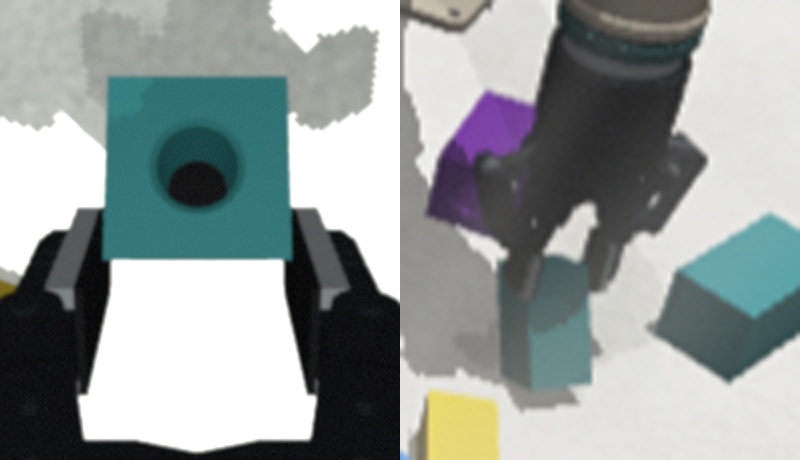

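Call:
play_rows(slide=[[0,0,2],[0,0,4],[0,0,4]], turn=[0,0,0], fingers=[0.465,0.465,0.465])

```text
clock: 24.68
eef_pos: [467.9, 306.8, 43.7]
tool_rot: [3.138, 0.006, -2.338]
force: [-0.5, -0.1, 8.8]
width: 39.7
```

Call:
play_rows(slide=[[0,0,2],[0,0,3],[0,0,3]], turn=[0,0,0], fingers=[0.465,0.465,0.465])

```text
clock: 25.05
eef_pos: [469.9, 308.8, 42.9]
tool_rot: [3.138, 0.012, -2.338]
force: [-0.5, -0.6, 11.3]
width: 40.0
```

```bash
python3 lk.py 29
```

```text
t 25.15 pos [469.9 308.8  43. ] yaw -2.338 slide [45.8  0.1 41.4] turn 0.027 q [-0.55  0.73 -0.12  1.9   0.15  0.5   1.6 ] tilt 0.69 F [-0.2  0.1 12.1] w 39.7
```

View pics/lk29.png

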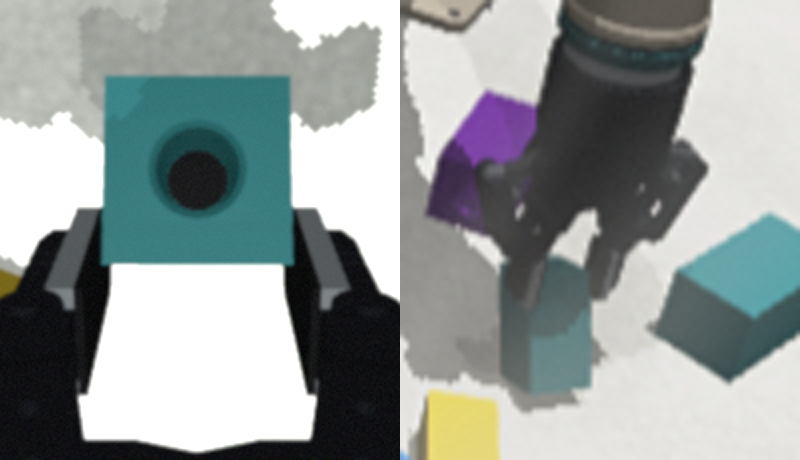

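```bash
python3 - <<'E'
from tilt import *
tilt('w29',[(106,76),(290,76),(293,263),(102,264)])
tilt('w28',[(109,77),(286,77),(292,258),(104,260)])
# hole based: axis from hole mouth centre (z 0) to bottom centre (55 deep)
for n,a,b in [('w28',(197,166),(198,185)),('w29',(197,171),(198,180))]:
    p=load(n); f=lambda q:(180+q[0]/2-.25,150+q[1]/2-.25)
    o,r1=ray(p,*f(a)); o,r2=ray(p,*f(b))
    st=None
    X=o+r1*150
    # find depth such that |X1-X2|=55 given mouth depth
    for D in (160,180,200):
        X1=o+r1*D
        A=r2@r2;B=-2*r2@(X1-o);C=(X1-o)@(X1-o)-55**2
        s=(-B+np.sqrt(B*B-4*A*C))/(2*A); ax=(X1-(o+r2*s))/55; print(n,D,ax.round(3),np.degrees(np.arccos(ax[2])).round(1), X1.round(1))
E
```

```text
centre [455.3 294.   75.9] axis [-0.278 -0.372  0.885] tilt 27.7 [0.38641767]
centre [455.4 294.5  76.2] axis [-0.233 -0.169  0.958] tilt 16.7 [0.71328506]
centre [452.5 291.2  75.1] axis [-0.3   -0.347  0.889] tilt 27.3 [0.32739025]
centre [452.8 291.7  75.4] axis [-0.191 -0.175  0.966] tilt 15.0 [1.11786989]
w28 160 [-0.314 -0.337  0.888] 27.4 [455.4 294.1  64.7]
w28 180 [-0.319 -0.344  0.883] 28.0 [460.4 299.4  46. ]
w28 200 [-0.325 -0.351  0.878] 28.6 [465.4 304.6  27.3]
w29 160 [-0.29  -0.312  0.905] 25.2 [459.8 298.7  62. ]
w29 180 [-0.293 -0.315  0.903] 25.5 [465.1 304.2  43.4]
w29 200 [-0.295 -0.319  0.901] 25.8 [470.3 309.7  24.8]
```

Call:
play_rows(slide=[[-6,0,1],[-12,0,1],[-18,0,1],[-24,0,1.5],[-28,0,2.5]], turn=[0,0,0,0,0], fingers=[0.4655,0.4655,0.4655,0.4655,0.4655])

```text
clock: 25.78
eef_pos: [489.4, 329.1, 40.4]
tool_rot: [3.138, 0.011, -2.338]
force: [-1.1, -0.2, -2.0]
width: 39.7
```

```bash
python3 lk.py 30
```

```text
t 25.88 pos [489.5 329.3  40.4] yaw -2.338 slide [74.2  0.  38.6] turn 0.027 q [-0.56  0.76 -0.12  1.83  0.15  0.55  1.6 ] tilt 0.69 F [-0.1 -0.9 -1.7] w 40.1
```

View pics/lk30.png

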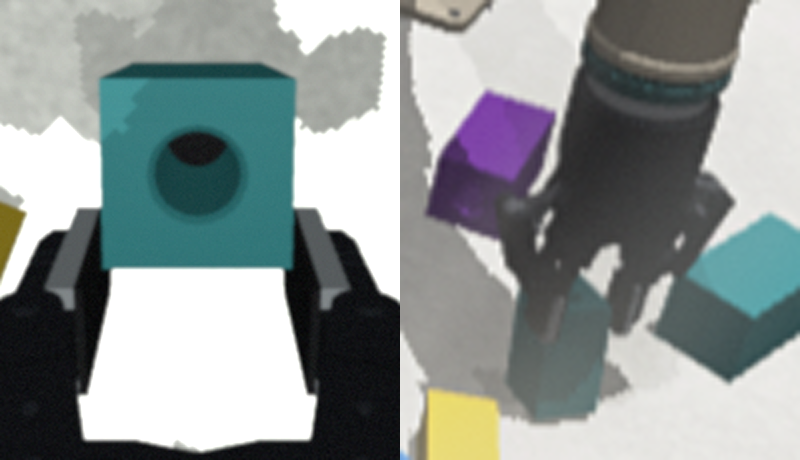

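```bash
cat >> tilt.py <<'E'
def hole(n,a,b,D=165):
    p=load(n); f=lambda q:(180+q[0]/2-.25,150+q[1]/2-.25)
    o,r1=ray(p,*f(a)); o,r2=ray(p,*f(b)); X1=o+r1*D
    A=r2@r2;B=-2*r2@(X1-o);C=(X1-o)@(X1-o)-55**2
    s=(-B+np.sqrt(B*B-4*A*C))/(2*A); ax=(X1-(o+r2*s))/55; print('hole',ax.round(3),np.degrees(np.arccos(ax[2])).round(1), X1.round(1))
E
python3 - <<'E'
from tilt import *
hole('w30',(197,173),(197,135))
tilt('w30',[(101,79),(296,79),(292,267),(102,268)])
E
```

```text
hole [-0.113 -0.121  0.986] 9.5 [481.  320.7  54.9]
centre [474.8 314.6  77.3] axis [-0.145 -0.089  0.985] tilt 9.8 [0.25567112]
centre [474.1 313.5  77.1] axis [-0.368 -0.452  0.813] tilt 35.6 [1.97094695]
```

Call:
play_rows(slide=[[-4,0,1.5],[-8,0,3],[-12,0,4.5],[-12,0,4.5]], turn=[0,0,0,0], fingers=[0.466,0.466,0.466,0.466])

```text
clock: 26.38
eef_pos: [498.1, 338.3, 35.9]
tool_rot: [3.138, 0.012, -2.338]
force: [0.8, -0.2, -0.7]
width: 39.8
```

```bash
python3 lk.py 31
```

```text
t 26.48 pos [498.  338.1  36.1] yaw -2.338 slide [86.4  0.  34.1] turn 0.027 q [-0.57  0.78 -0.12  1.8   0.15  0.56  1.6 ] tilt 0.71 F [ 0.7  0.  -0.9] w 39.7
```

View pics/lk31.png

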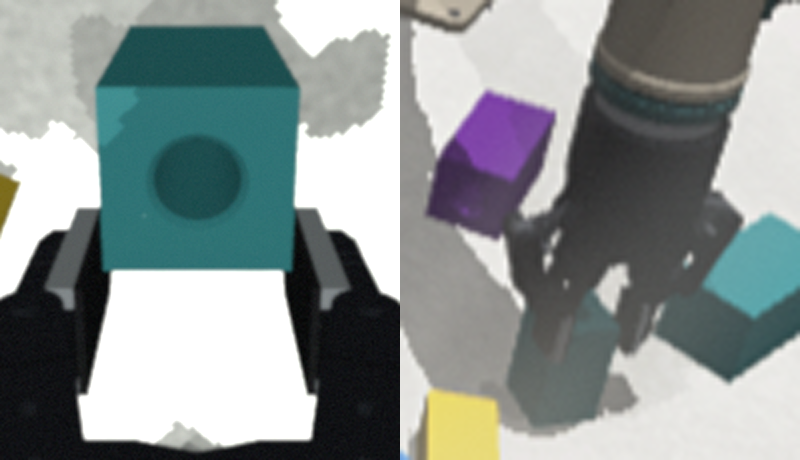

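```bash
python3 - <<'E'
from tilt import *
tilt('w31',[(97,87),(300,87),(292,269),(104,271)])
E
```

```text
centre [483.9 324.2  75. ] axis [-0.035 -0.01   0.999] tilt 2.1 [0.09009725]
centre [482.5 322.5  75.2] axis [-0.468 -0.524  0.712] tilt 44.6 [3.64621072]
```

Call:
play_rows(slide=[[0,0,0],[0,0,0],[0,0,0],[0,0,0]], turn=[0,0,0,0], fingers=[0.48,0.55,0.8,0.9])

```text
clock: 26.98
eef_pos: [498.0, 338.1, 36.2]
tool_rot: [3.138, 0.012, -2.338]
force: [0.4, -0.1, -1.2]
width: 76.9
```

```bash
python3 lk.py 32
```

```text
t 27.07 pos [498.  338.1  36.1] yaw -2.338 slide [86.4  0.  34.1] turn 0.027 q [-0.57  0.78 -0.12  1.8   0.15  0.56  1.6 ] tilt 0.71 F [-0.  -0.4 -0.5] w 77.0
```

View pics/lk32.png

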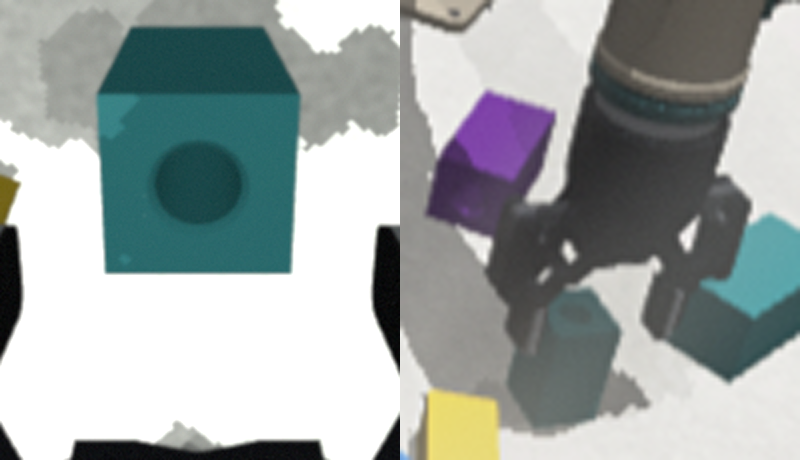

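```bash
python3 - <<'E'
from tilt import *
p=load('w32'); c=[(98,95),(300,95),(292,272),(105,272)]
P=np.array([atz(p,180+x/2-.25,150+y/2-.25,75) for x,y in c]); print(P.round(1),P.mean(0)); tilt('w32',c)
g=P.mean(0); u=(P[0]+P[1]-P[2]-P[3]); yaw=np.arctan2(u[1],u[0])
for z in (36,22): plan((g[0],g[1],z),yaw)
E
```

```text
[[485.2 297.   75. ]
 [456.6 324.7  75. ]
 [484.  353.1  75. ]
 [512.8 325.1  75. ]] [484.62926888 324.95754671  75.        ]
centre [484.7 325.1  74.8] axis [0.019 0.021 1.   ] tilt 1.6 [0.28243631]
centre [483.  323.3  75.1] axis [-0.516 -0.548  0.659] tilt 48.8 [3.9439615]
t 27.07 pos [498.  338.1  36.1] yaw -2.338 slide [18.8  0.5 -0.1] turn 0.003 q [-0.57  0.78 -0.12  1.8   0.15  0.56  1.6 ] tilt 0.71 F [-0.  -0.4 -0.5] w 77.0
t 27.07 pos [498.  338.1  36.1] yaw -2.338 slide [18.9  0.4 13.9] turn 0.003 q [-0.57  0.78 -0.12  1.8   0.15  0.56  1.6 ] tilt 0.71 F [-0.  -0.4 -0.5] w 77.0
```

Call:
play_rows(slide=[[9,0.3,0],[18.8,0.5,5],[18.8,0.5,13],[18.8,0.5,13],[18.8,0.5,13]], turn=[0,0,0,0,0], fingers=[0.9,0.9,0.9,0.6,0])

```text
clock: 27.7
eef_pos: [484.8, 325.3, 22.7]
tool_rot: [3.138, 0.012, -2.338]
force: [0.4, -1.3, 0.8]
width: 42.0
```

Call:
play_rows(slide=[[0,0,0],[0,0,0],[0,0,0],[0,0,-8],[0,0,-8]], turn=[0,0,0,0,0], fingers=[0,0,0,0,0])

```text
clock: 28.32
eef_pos: [484.8, 325.5, 31.1]
tool_rot: [3.138, 0.013, -2.338]
force: [0.8, -0.4, -3.6]
width: 38.8
```

```bash
python3 lk.py 33
```

```text
t 28.43 pos [484.6 325.2  30.7] yaw -2.338 slide [67.8 -0.7 28.9] turn 0.027 q [-0.56  0.77 -0.11  1.85  0.15  0.52  1.6 ] tilt 0.72 F [-0.   0.1 -3.8] w 38.8
```

View pics/lk33.png

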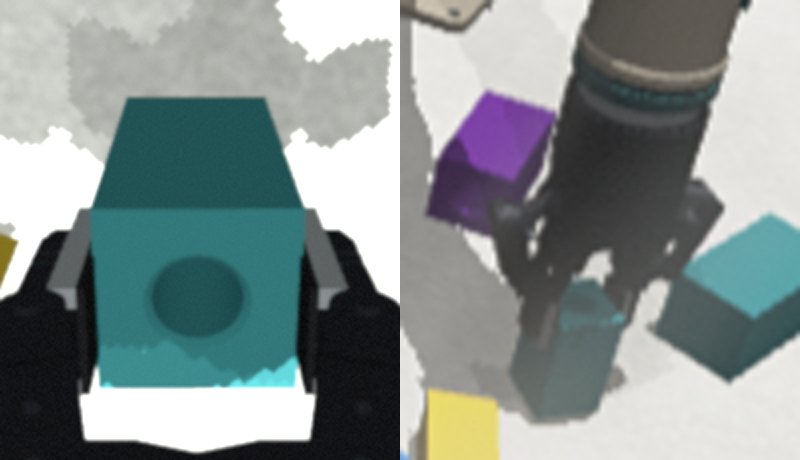

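Held upright with a full grip. Lift gently well clear.

Call:
play_rows(slide=[[0,0,-25],[0,0,-65],[0,0,-110],[0,0,-150],[0,0,-180]], turn=[0,0,0,0,0], fingers=[0,0,0,0,0])

```text
clock: 29.05
eef_pos: [483.5, 323.3, 212.2]
tool_rot: [3.138, 0.013, -2.338]
force: [1.3, 0.8, -3.5]
width: 38.7
```

Call:
play_rows(slide=[[0,0,-10],[0,0,-18],[0,0,-20],[0,0,-20],[0,0,-20]], turn=[0,0,0,0,0], fingers=[0,0,0,0,0])

```text
clock: 29.68
eef_pos: [483.0, 322.8, 231.3]
tool_rot: [3.138, 0.011, -2.338]
force: [0.3, 0.4, -3.9]
width: 39.4
```

```bash
python3 lk.py 34; python3 - <<'E'
from h import *
snap('top','t34')
E
```

```text
t 29.77 pos [483.2 322.9 231.6] yaw -2.338 slide [ 67.5  -0.9 229.9] turn 0.027 q [-0.53  0.5  -0.16  1.69  0.09  0.95  1.65] tilt 0.71 F [-0.1  0.2 -3.2] w 39.1
```

View pics/lk34.png

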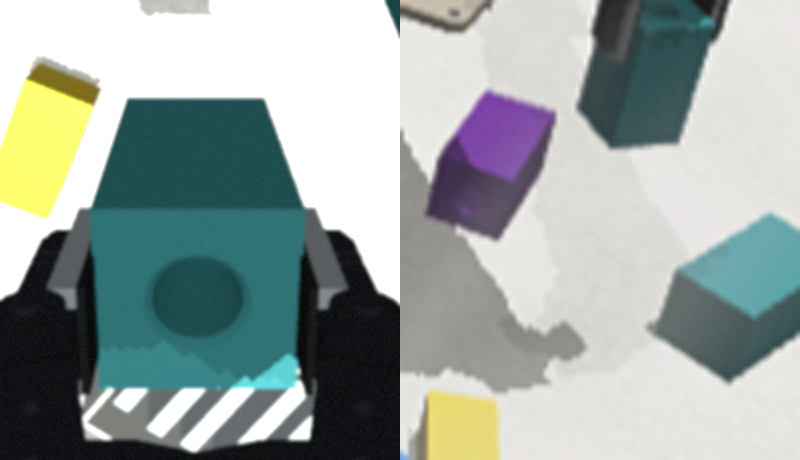

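View pics/s34.png

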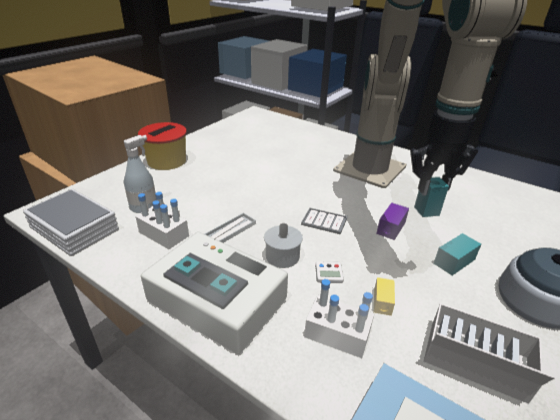

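View pics/t34.png

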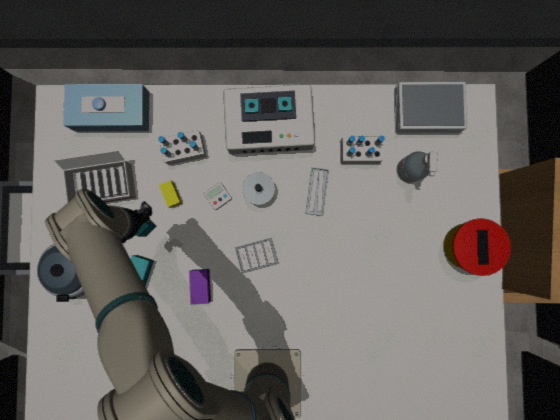

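```bash
python3 - <<'E'
from tilt import *
tilt('w34',[(91,210),(304,210),(296,387),(100,387)])
p=load('s34'); cv2.imwrite('pics/j34.png',cv2.resize(p['im'][215:275,250:320],None,fx=8,fy=8,interpolation=cv2.INTER_CUBIC))
E
```

```text
centre [483. 323. 283.] axis [0.012 0.002 1.   ] tilt 0.7 [0.17798354]
centre [480.6 320.6 283.4] axis [-0.637 -0.658  0.401] tilt 66.4 [5.78660714]
```

View pics/j34.png

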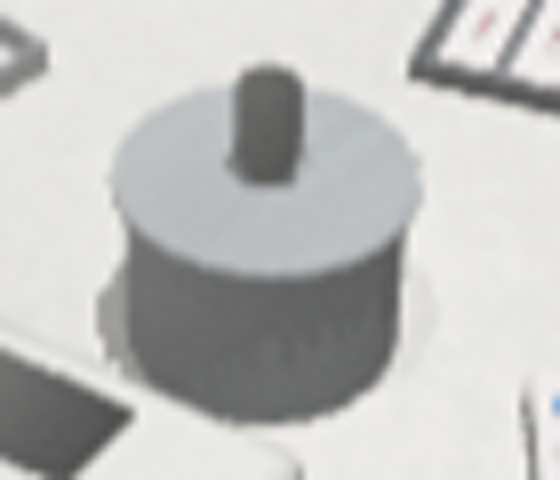

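The lid sits level and centred on the jar. The block is upright with its lower end about 208 mm up.

```bash
python3 -c "
from cell import ctrl
print(ctrl.finish_job())"
```

```text
the job is handed in; nothing more can be done
None
```

The job is handed in at about 30 s on the robot's clock. The jar has its lid on, and the small blue-green block is held upright with its bored end up.

- **Lid:** I gripped it by the knob and lowered it until it met the jar's rim at the seated height, with about 5 N of contact, before letting go. The last picture shows it level and centred, with the jar where it started.
- **Which block:** I took the smaller of the two blue-green blocks. The wrist picture showed the hole in the end facing the robot, and the scene picture showed the other end plain.
- **Turning the block:** The gripper cannot tilt, so I held the block softly near the bored end and let the other end swing down while lifting. I then stood it upright on the table and gripped it again at mid-length with full force. During this the block slipped out of the soft grip twice: once from about 30 mm above the table, and once when the grip was loosened close to the table. Both times it landed flat.
- **Final state:** The block leans about 0.7°, its lower end is about 208 mm above the table, and it touches nothing but the gripper. The other objects look unmoved in the last scene and top pictures.
- **Disagreement between cameras:** The top camera placed the jar and the block about 5 mm from where the wrist and scene cameras did. I used the wrist and scene values, and the fit confirmed them.

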